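# Find the matching saddle spring, check that it stands true, and load it in the kit box

### The job

A saddle needs two spring units of the same colour, and the kit box already holds one standing in its far cell. From the two units lying on the bench pick the one of that colour, stand it foot down and coloured cap up all by itself on the bright metal check plate and let go of it for a second to see that it stands true, then take it again and lower it (do not drop it) into the box's empty cell, so that it stands on the cell's floor, upright with the cap up. Leave all the other spring units and the spanner where they are.

Things in the scene. Friction and masses are not known exactly. Their poses are not given: they have to be found in the camera images.
- unit_blue: Blue spring unit lying on the bench, 120 x 48 x 48 mm, 0.25 kg: a 40 mm diameter steel coil (grip it like a solid cylinder) between two 48 mm square end plates, one painted blue and 16 mm thick (the cap), the other bare steel, 10 mm thick (the foot). Origin at the centre of the unit; x points along the coil from foot to cap (up when it stands); y and z are square to the plates' sides
- unit_orange: Orange spring unit lying on the bench, 120 x 48 x 48 mm, 0.25 kg: a 40 mm diameter steel coil (grip it like a solid cylinder) between two 48 mm square end plates, one painted orange and 16 mm thick (the cap), the other bare steel, 10 mm thick (the foot). Origin at the centre of the unit; x points along the coil from foot to cap (up when it stands); y and z are square to the plates' sides
- mate_blue: Blue spring unit of the same make (48 x 48 x 120 mm) that already stands upright, foot down, blue cap up; it stands either in the far cell of the kit box or on the black rubber pad. Origin at the centre of the foot's underside, z up to the cap
- mate_orange: Orange spring unit of the same make (48 x 48 x 120 mm) that already stands upright, foot down, orange cap up; it stands either in the far cell of the kit box or on the black rubber pad. Origin at the centre of the foot's underside, z up to the cap
- kit_box: dark steel open-topped box fixed to the bench, 160 (x) x 110 (y) mm, 95 mm high, walls and floor 4 mm; a full-height 4 mm wall across its middle makes two cells, each 74 (x) x 102 (y) mm inside. Origin at the centre of its underside; its -x side (with a small pull handle, 12 mm out) looks to the robot, z up
- cell_taken (a point): centre of the inner floor (4 mm above the bench) of the box's far (+x) cell, in which one spring unit stands from the start; axes as the box
- cell_free (a point): centre of the inner floor (4 mm above the bench) of the box's empty near (-x) cell; axes as the box
- check_plate: bright aluminium check plate fixed to the bench, 130 x 130 mm, 8 mm thick. Origin at the centre of its underside, z up
- spare_pad: thin black rubber pad, 85 x 85 mm, 4 mm thick, fixed to the bench; the standing unit that is not in the box stands here. Origin at the centre of its underside
- nut_tin: shallow steel tin full of nuts, 80 (x) x 120 (y) x 40 mm, fixed; a bystander. Origin at the centre of its underside
- spanner: loose steel spanner lying flat; a bystander. Origin under the middle of its length, x along it
There are look-alikes about, which are no part of the job. Of the things that look like the check_plate, take the one that is farthest to the robot's right at the start.

How it is judged:
By the outcome, as a careful person would: the job done as asked, in the order asked, and still so for the second after the job is handed in, with the robot touching nothing.
It also fails if it takes over 54 s, if anything falls off the work surface, if the arm or the gripper's body presses on something with over 40 N, if the wrist force passes 120 N, or if a joint passes its speed limit or range.

### The arm

A 6-joint arm with a two-finger parallel gripper is mounted at the origin on the work surface. World frame = base frame: x ahead of the robot, y to its left, z up, the work surface at z = 0. Lengths are in m, angles in rad, forces in N, time in s.
With the tool pointing down it reaches from about 0.375 to 0.9 m from the base axis. Payload 3.1 kg.
Tool frame: the origin (TCP) lies at the very end of the fingers, on their centre line; the grasp point (between the pads) lies 19 mm behind it; z points along the fingers, y is the direction in which the jaws open and shut (so a half turn about z gives the same grasp; the last joint's range is limited). The gripper opens to 85 mm and grips with 20 to 120 N. Pads are 22 mm wide; open, the fingers measure 114 mm over their backs; the gripper's body (76 mm by 85 mm) begins 54 mm behind the grasp point. The pads swing forward as they close: fully open they stand 13 mm farther back than shut.
Start: joints at [-1.504, 0.527, 1.433, -0, 1.181, -0.178], TCP at [0.152, -0.606, 0.199] pointing down, gripper open.
Joint ranges: [-3.08, 3.08], [-0.75, 2.2], [0.22, 2.44], [-1.43, 4.57], [0, 2.65], [-2.85, 2.85]. Speed limits (rad/s): [2.79, 2.79, 3.14, 3.14, 3.14, 3.14].

### API

Orientations are given as a unit quaternion [x, y, z, w].
In Python, from station import manip gives the robot as it stands. The module is installed in compiled form; this text tells all that it offers.
- The arm moves only by the tool send_rows, never from a script. Its argument "commands" is a list of rows, each an object with "delta_pos": the shift along the world's x, y, z in cm, a list of three; "yaw": the turn about the world's z in rad. A call has 1 to 10 rows; each row shifts and turns the pose as measured when the row begins; what a row does not reach is not made up. A row lasts 1/8 s, in which the tool goes at most 62.5 mm and 10.7 degrees, less where a joint would pass 70% of its speed; a pose out of reach is approached as far as the arm can. A call is refused whole if a number of a shift passes 6.25 or a number of a turn 0.188, either way. A call with a gripper value outside its range is refused whole. "grip" is the closure, from -1 (fully open) to 1 (shut), set as the call begins (left out, the last holds). The fingers move at their own pace and stop on an object; "force" is the grip in N (left out, the last holds). Time passes only in rows, so rows that do not move let the fingers close. It gives the time, the measured TCP pose, the force and the opening at its end, in the units of the state.
- manip.sense(): the state, without advancing time (a new reading comes with each control period).
- manip.snapshot(name): name is "scene" or "side" or "wrist"; returns the picture (400x640x3 uint8, blue, green, red); there is no depth.
- manip.get_calibration(name): a dict with "fx", "fy", "cx", "cy" (pixels), "world_to_cam" (4x4, takes a point from world to camera coordinates); the wrist camera has in their place "mount" (4x4, takes a point from camera to tool coordinates, whose origin is the TCP and whose axes are the flange's). Camera axes: x right, y down, z forward; pixel columns grow to the right and rows downward; lengths in m; the calibration is good to about 2 mm. A picture is of the moment at which its call begins: read the wrist's pose just before it. get_calibration takes no time and is no camera call.
- manip.sign_off(): hands the job in, once; it reports no verdict.
The state is a dict: "t": time; "q": joint angles; "qd": joint speeds; "tau": joint torques, N m; "tcp_pos": TCP position; "tool_rot": TCP orientation; "force": force on the tool from outside, world axes, zero at the start; "ft_torque": the same for the moment, N m; "finger_gap": opening from 0.0 (shut) to 1.0 (fully open).
Only numpy, scipy, OpenCV 4.12 (cv2) and the standard library are available. Lean on these libraries where they do the work, as an engineer would, in place of code of your own. Each camera call takes 0.05 s, during which the arm holds its last target. There are 200 camera calls.

## Working session

There is one attempt and no reset: what is moved stays moved. The work goes in short steps, Python scripts to look and compute and a tool call to move; the robot and the scene stay as the last step left them, time stands still between calls to the robot, and variables do not carry over. Pictures are saved under pics/ and viewed, about 8 in all and at most 12, crops included, and the job is handed in when it is done.

Besides the shell and the picture viewer there is one more tool, called after "Emit:" by a JSON object that holds its "name" and its "arguments", one argument or row to a line. send_rows: Moves the arm, as the interface text tells. Its arguments: {"type":"object","properties":{"commands":{"type":"array","items":{"type":"object","properties":{"delta_pos":{"type":"array","items":{"type":"number"}},"yaw":{"type":"number"}}}},"grip":{"type":"number"},"force":{"type":"number"}},"required":["commands"]}

```bash
mkdir -p pics; cat > h.py <<'E'
import numpy as np, cv2
from station import manip
from scipy.spatial.transform import Rotation as R
def cam(name):
    c=manip.get_calibration(name)
    if 'mount' in c:
        s=manip.sense(); T=np.eye(4); T[:3,:3]=R.from_quat(s['tool_rot']).as_matrix(); T[:3,3]=s['tcp_pos']
        W=T@np.array(c['mount'])
    else: W=np.linalg.inv(np.array(c['world_to_cam']))
    return c,W
def shot(name,fn=None):
    c,W=cam(name); im=manip.snapshot(name)
    if fn: cv2.imwrite('pics/'+fn,im)
    return im,c,W
def ray(c,W,u,v,z):
    d=W[:3,:3]@np.array([(u-c['cx'])/c['fx'],(v-c['cy'])/c['fy'],1]); o=W[:3,3]
    return (o+d*(z-o[2])/d[2])
def proj(c,W,p):
    q=np.linalg.inv(W)@np.append(p,1); return c['fx']*q[0]/q[2]+c['cx'],c['fy']*q[1]/q[2]+c['cy']
E
python3 - <<'E'
from h import *
for n in('scene','side','wrist'):
    im,c,W=shot(n,n+'0.png'); print(n,np.round(W,3).tolist(),c['fx'],c['cx'],c['cy'])
    if n=='wrist': print(np.round(c['mount'],3).tolist())
print(manip.sense())
E
```

```text
scene [[0.467, 0.688, -0.555, 0.995], [0.884, -0.366, 0.291, -0.284], [-0.003, -0.626, -0.78, 0.759], [0.0, 0.0, 0.0, 1.0]] 362.38762209725746 313.68127292629396 203.96771123828677
side [[-0.968, -0.14, 0.209, 0.171], [-0.252, 0.515, -0.82, 1.263], [0.007, -0.846, -0.533, 0.893], [0.0, 0.0, 0.0, 1.0]] 511.527864841735 319.53253288524604 196.16089562660025
wrist [[0.244, -0.926, -0.288, 0.227], [-0.97, -0.233, -0.071, -0.588], [-0.002, 0.297, -0.955, 0.375], [0.0, 0.0, 0.0, 1.0]] 304.0032237848972 316.8780267687609 197.60069606448343
[[0.0, -0.955, -0.297, 0.077], [1.0, 0.0, 0.0, 0.001], [-0.0, -0.297, 0.955, -0.176], [0.0, 0.0, 0.0, 1.0]]
{'t': 0.15, 'q': array([-1.50351189e+00,  5.28279914e-01,  1.43360549e+00, -7.00580541e-06,
        1.18143178e+00, -1.78498632e-01]), 'qd': array([ 0.00220238, -0.00214557, -0.00316112, -0.00071593, -0.00217075,
        0.00155362]), 'tau': array([ 4.51875276e-04, -4.42745268e+01, -1.78275132e+01, -2.58822447e-04,
        5.58404397e-03,  5.45175212e-07]), 'tcp_pos': array([ 0.15205802, -0.60559061,  0.19854251]), 'tool_rot': array([ 9.92457802e-01,  1.22583720e-01,  4.46889470e-05, -8.61115072e-04]), 'force': array([-0.06088231,  0.81953023, -0.2900735 ]), 'ft_torque': array([ 0.03040042, -0.01249905,  0.00140043]), 'finger_gap': 1.0005573618604455}
```

View pics/scene0.png

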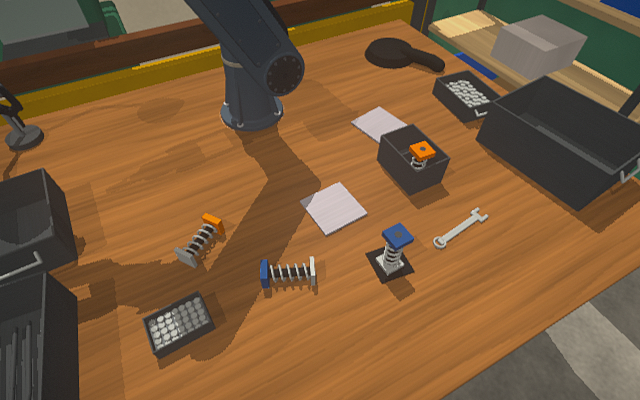

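View pics/side0.png

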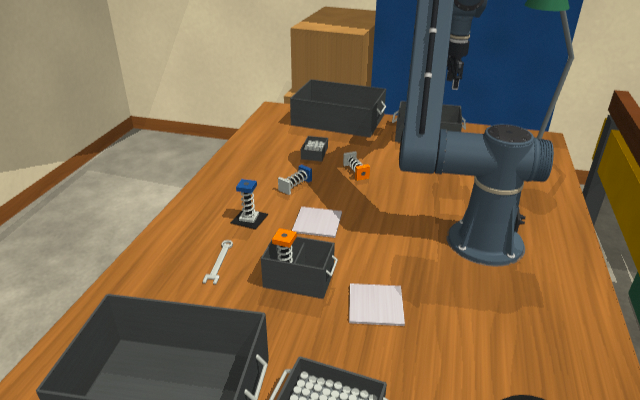

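The scene view shows an orange cap in the box at about (421,150), so the unit to pick is the orange one lying at (200,240). Its cap is at (212,222) and its foot at (187,255). The right-hand plate is at (334,208). Now I'll measure all three.

```bash
python3 - <<'E'
from h import *
def cs(n):
    im=cv2.imread(f'pics/{n}0.png'); c,W=cam(n); return im,c,W
S=cs('scene'); D=cs('side')
for n,(im,c,W),ps in(('scene',S,(334,208)),('side',D,(316,222))):
    hsv=cv2.cvtColor(im,cv2.COLOR_BGR2HSV)
    m=((hsv[...,1]<45)&(hsv[...,2]>150)).astype(np.uint8)
    k,l,st,ce=cv2.connectedComponentsWithStats(m,connectivity=4)
    i=l[ps[1],ps[0]]; cnt=cv2.findContours((l==i).astype(np.uint8),0,1)[0][0]
    P=np.array([ray(c,W,*p[0],.008)[:2] for p in cnt],np.float32); print(n,'plate',st[i],cv2.minAreaRect(P*1000))
    o=cv2.inRange(hsv,(8,200,150),(18,255,255)); k,l,st,ce=cv2.connectedComponentsWithStats(o)
    for j in range(1,k):
        if st[j,4]>60: print(' orange',st[j],ce[j].round(1),ray(c,W,*ce[j],.035).round(3),ray(c,W,*ce[j],.124).round(3))
c,W=S[1:]
for p in((187,255),(200,240)): print('foot/mid',ray(c,W,*p,.024).round(3))
crop=np.hstack([cv2.resize(S[0][110:210,340:470],(520,400),interpolation=2),cv2.resize(D[0][225:305,255:345],(280,400)[:1]+(249,),interpolation=2) if 0 else cv2.resize(D[0][222:302,255:311],(280,400),interpolation=2)])
a=cv2.resize(S[0][110:210,340:470],(520,400),interpolation=cv2.INTER_CUBIC)
b=cv2.resize(S[0][205:275,165:235],(280,280),interpolation=cv2.INTER_CUBIC); b=cv2.copyMakeBorder(b,0,120,0,0,0)
cv2.imwrite('pics/c1.png',np.hstack([a,b]))
E
```

```text
scene plate [ 306  182   61   53 1826] ((490.6177978515625, 35.984275817871094), (131.1617889404297, 130.09060668945312), 3.932349443435669)
 orange [409 141  27  17 241] [422.1 149. ] [0.446 0.361 0.035] [0.513 0.281 0.124]
 orange [202 213  19  19 150] [211.  219.5] [ 0.403 -0.262  0.035] [ 0.476 -0.265  0.124]
side plate [ 292  207   48   29 1022] ((490.7223815917969, 38.33746337890625), (129.06398010253906, 129.5819091796875), 4.1777496337890625)
 orange [356 164  14  17 178] [362.9 171.8] [ 0.404 -0.244  0.035] [ 0.38  -0.088  0.124]
 orange [272 228  25  19 312] [283.8 237.2] [0.55  0.178 0.035] [0.511 0.291 0.124]
foot/mid [ 0.468 -0.344  0.024]
foot/mid [ 0.441 -0.305  0.024]
```

View pics/c1.png

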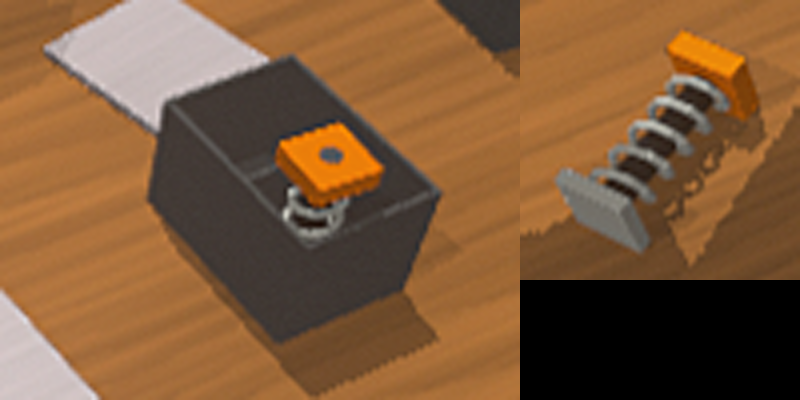

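Both views agree on the plate: centre (0.491, 0.037), 130 mm square, yaw about 4°. The crop shows the box rim corners at scene pixels (413,124), (450,158), (417,172) and (381,136). The lying unit runs from its foot at lower left to its cap at upper right. I'll move in for a wrist look.

Emit:
{"name": "send_rows", "arguments": {
  "commands": [
    {"delta_pos": [3.4,3.7,0],"yaw": -0.157},
    {"delta_pos": [3.4,3.7,0],"yaw": -0.157},
    {"delta_pos": [3.4,3.7,0],"yaw": -0.157},
    {"delta_pos": [3.4,3.7,0],"yaw": -0.157},
    {"delta_pos": [3.4,3.7,0],"yaw": -0.157},
    {"delta_pos": [3.4,3.7,0],"yaw": -0.157},
    {"delta_pos": [3.4,3.7,0],"yaw": -0.157},
    {"delta_pos": [3.4,3.7,0],"yaw": -0.157}
  ],
  "grip": -1,
  "force": 20
}}

```text
t: 1.15
tcp_pos: [0.4279, -0.3029, 0.1964]
tool_rot: [0.863, -0.506, 0.0, -0.001]
force: [0.3, -0.9, 0.5]
finger_gap: 1.002
```

```bash
cat >> h.py <<'E'
def pose():
    s=manip.sense(); M=R.from_quat(s['tool_rot']).as_matrix()
    return s['t'],s['tcp_pos'].round(4),round(float(np.degrees(np.arctan2(M[1,0],M[0,0]))),1),s['force'].round(1),round(s['finger_gap'],3)
E
python3 - <<'E'
from h import *
c,W=cam('scene')
for p in((413,124.25),(450,158),(417.5,171.75),(380.75,135.75)): print(ray(c,W,*p,.095).round(3))
im,c,W=shot('wrist','w1.png'); print(pose(),manip.sense()['q'].round(2))
hsv=cv2.cvtColor(im,cv2.COLOR_BGR2HSV); o=cv2.inRange(hsv,(8,200,100),(18,255,255)); k,l,st,ce=cv2.connectedComponentsWithStats(o)
for j in range(1,k):
    if st[j,4]>200: print(st[j],ce[j])
E
```

```text
[0.397 0.349 0.095]
[0.553 0.35  0.095]
[0.553 0.244 0.095]
[0.395 0.24  0.095]
(1.2, array([ 0.4311, -0.2976,  0.1964]), -60.9, array([1.9, 3.5, 0.1]), 0.998) [-0.82  0.4   1.69  0.01  1.06  1.81]
```

View pics/w1.png

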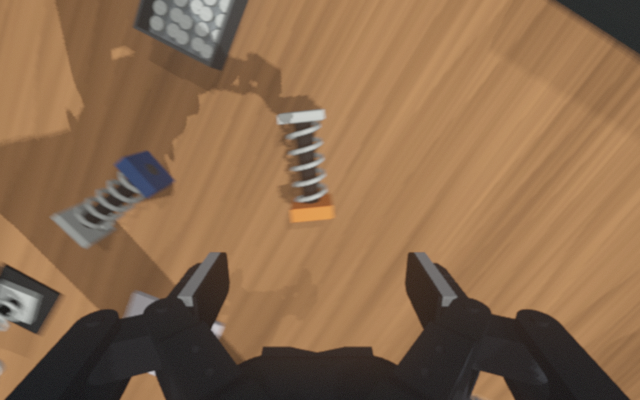

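The wrist view shows the orange cap at (311,211) and the foot at (300,117), with the blue unit well clear. The arm was still settling during that picture, so I'll remeasure.

```bash
python3 - <<'E'
from h import *
im,c,W=shot('wrist','w2.png'); print(pose())
hsv=cv2.cvtColor(im,cv2.COLOR_BGR2HSV)
o=cv2.inRange(hsv,(8,190,100),(18,255,255)); g=((hsv[...,1]<50)&(hsv[...,2]>140)).astype(np.uint8)*255
roi=np.zeros_like(o); roi[95:240,260:360]=255
cap=cv2.findNonZero(o&roi); 
r=cv2.minAreaRect(cap); print('cap',r,[ray(c,W,*p,.048).round(4)[:2] for p in cv2.boxPoints(r)], ray(c,W,*r[0],.046).round(4))
k,l,st,ce=cv2.connectedComponentsWithStats(g&roi)
for j in range(1,k):
    if st[j,4]>40: print('grey',st[j],ce[j].round(1),ray(c,W,*ce[j],.046).round(4))
cv2.imwrite('pics/c2.png',cv2.resize(im[95:240,240:380],None,fx=4,fy=4,interpolation=2))
E
```

```text
(1.25, array([ 0.4291, -0.3001,  0.1963]), -60.2, array([ 0.4, -0.8,  1.3]), 1.001)Traceback (most recent call last):
  File "<stdin>", line 7, in <module>
cv2.error: OpenCV(4.12.0) /io/opencv/modules/imgproc/src/convhull.cpp:143: error: (-215:Assertion failed) total >= 0 && (depth == CV_32F || depth == CV_32S) in function 'convexHull'
```

```bash
python3 - <<'E'
from h import *
im=cv2.imread('pics/w2.png'); c,W=cam('wrist'); print(pose())
hsv=cv2.cvtColor(im,cv2.COLOR_BGR2HSV); print(hsv[213,305:318:4].tolist(),hsv[230,311],hsv[117,300])
o=cv2.inRange(hsv,(5,int(hsv[213,311,1])-25,150),(20,255,255)); g=((hsv[...,1]<50)&(hsv[...,2]>140)).astype(np.uint8)*255
roi=np.zeros_like(o); roi[95:240,270:350]=255
k,l,st,ce=cv2.connectedComponentsWithStats(cv2.morphologyEx(o&roi,2,np.ones((3,3)))); j=1+st[1:,4].argmax()
r=cv2.minAreaRect(cv2.findNonZero((l==j).astype(np.uint8))); print('cap',r,[ray(c,W,*p,.048).round(4)[:2] for p in cv2.boxPoints(r)], ray(c,W,*r[0],.046).round(4))
k,l,st,ce=cv2.connectedComponentsWithStats(g&roi)
for j in range(1,k):
    if st[j,4]>40: print('grey',st[j],ce[j].round(1),ray(c,W,*ce[j],.046).round(4))
cv2.imwrite('pics/c2.png',cv2.resize(im[95:240,240:380],None,fx=4,fy=4,interpolation=2))
E
```

```text
(1.25, array([ 0.4291, -0.3001,  0.1963]), -60.2, array([ 0.4, -0.8,  1.3]), 1.001)
[[15, 158, 224], [16, 158, 225], [16, 158, 225], [16, 156, 225]] [ 15 122 177] [ 38   5 203]
cap ((319.836669921875, 209.8663330078125), (15.423076629638672, 44.27915573120117), 84.2894058227539) [array([ 0.4332, -0.2602]), array([ 0.3928, -0.2894]), array([ 0.3818, -0.2745]), array([ 0.4227, -0.2448])] [ 0.4072 -0.2667  0.046 ]
grey [285 105  48  15 498] [308.9 112.3] [ 0.4706 -0.3539  0.046 ]
grey [295 121  33  14 148] [311.8 127.5] [ 0.4604 -0.342   0.046 ]
grey [297 136  33  16 147] [314.6 144.3] [ 0.4492 -0.3282  0.046 ]
grey [299 153  33  14 139] [317.  160.8] [ 0.4381 -0.3141  0.046 ]
grey [302 169  31  14 130] [318.5 177.1] [ 0.4276 -0.2993  0.046 ]
grey [305 183  30  16 129] [320.8 192.5] [ 0.4167 -0.2852  0.046 ]
```

View pics/c2.png

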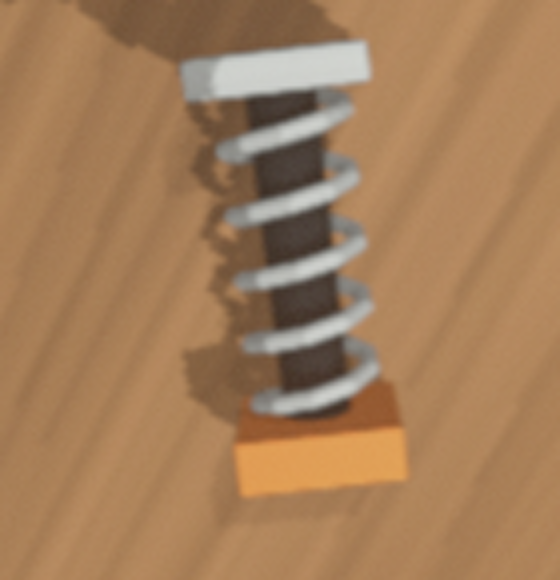

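Cap top centre is (0.4075, -0.267) and foot top is (0.470, -0.354). That is a 107 mm span, as the sizes require, with the axis at -54°. Rim of the box: centre (0.4745, 0.296), square to the axes, so the free cell is at (0.4355, 0.296). I'll grip the coil just below the cap, at (0.420, -0.285).

Emit:
{"name": "send_rows", "arguments": {
  "commands": [
    {"delta_pos": [-0.9,1.5,-3],"yaw": 0.1},
    {"delta_pos": [0,0,-5]},
    {"delta_pos": [0,0,-5]},
    {"delta_pos": [0,0,0]},
    {"delta_pos": [0,0,0]}
  ]
}}

```text
validation failed for argument at $.co...
```

```bash
python3 -c "
from h import *
print(pose())"
```

```text
(1.25, array([ 0.4291, -0.3001,  0.1963]), -60.2, array([ 0.4, -0.8,  1.3]), 1.001)
```

Each row needs both fields.

Emit:
{"name": "send_rows", "arguments": {
  "commands": [
    {"delta_pos": [-0.9,1.5,-3],"yaw": 0.1},
    {"delta_pos": [0,0,-5],"yaw": 0},
    {"delta_pos": [0,0,-5],"yaw": 0},
    {"delta_pos": [0,0,0],"yaw": 0},
    {"delta_pos": [0,0,0],"yaw": 0}
  ]
}}

```text
t: 1.88
tcp_pos: [0.421, -0.2881, 0.0656]
tool_rot: [0.891, -0.453, 0.003, 0.0]
force: [0.2, 0.0, -0.5]
finger_gap: 1.001
```

```bash
python3 -c "
from h import *
print(pose())"
```

```text
(1.875, array([ 0.421 , -0.2881,  0.0656]), -53.9, array([ 0.2,  0. , -0.5]), 1.001)
```

Emit:
{"name": "send_rows", "arguments": {
  "commands": [
    {"delta_pos": [0,0.3,-3],"yaw": 0},
    {"delta_pos": [0,0,-2.4],"yaw": 0},
    {"delta_pos": [0,0,-0.4],"yaw": 0},
    {"delta_pos": [0,0,0],"yaw": 0}
  ]
}}

```text
t: 2.38
tcp_pos: [0.426, -0.2919, 0.0149]
tool_rot: [0.892, -0.453, 0.011, 0.003]
force: [-0.3, -0.2, -0.1]
finger_gap: 1.001
```

Emit:
{"name": "send_rows", "arguments": {
  "commands": [
    {"delta_pos": [0,0,0],"yaw": 0},
    {"delta_pos": [0,0,0],"yaw": 0},
    {"delta_pos": [0,0,0],"yaw": 0},
    {"delta_pos": [0,0,0],"yaw": 0},
    {"delta_pos": [0,0,0],"yaw": 0}
  ],
  "grip": 1,
  "force": 20
}}

```text
t: 3.0
tcp_pos: [0.4275, -0.2935, 0.0182]
tool_rot: [0.892, -0.453, 0.014, 0.004]
force: [-0.3, 0.1, -0.9]
finger_gap: 0.002
```

Emit:
{"name": "send_rows", "arguments": {
  "commands": [
    {"delta_pos": [0.2,-0.3,2],"yaw": 0},
    {"delta_pos": [0.2,-0.3,2],"yaw": 0},
    {"delta_pos": [0.3,-0.4,2],"yaw": 0},
    {"delta_pos": [0.3,-0.5,2],"yaw": 0},
    {"delta_pos": [0,0,0],"yaw": 0},
    {"delta_pos": [0,0,0],"yaw": 0}
  ]
}}

```text
t: 3.75
tcp_pos: [0.436, -0.3068, 0.0984]
tool_rot: [0.892, -0.453, 0.012, 0.003]
force: [-0.0, 0.2, 0.3]
finger_gap: -0.004
```

```bash
python3 - <<'E'
from h import *
a,c,W=shot('scene'); p=pose();print(p)
b,c2,W2=shot('side')
def cr(im,c,W,s):
    u,v=map(int,proj(c,W,p[1]));
    return cv2.resize(im[max(v-s,0):v+s,u-s:u+s],(400,400),interpolation=2)
cv2.imwrite('pics/c3.png',np.hstack([cr(a,c,W,60),cr(b,c2,W2,60)]))
E
```

```text
(3.8, array([ 0.4361, -0.3069,  0.0984]), -53.8, array([-0. , -0.8, -0.3]), -0.003)
```

View pics/c3.png

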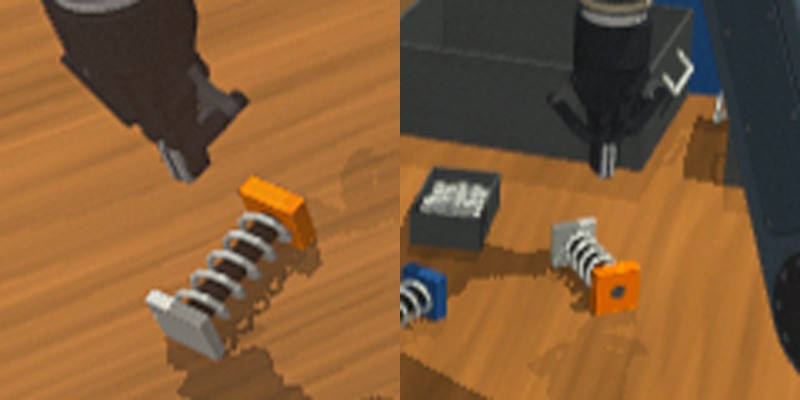

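```bash
python3 - <<'E'
from h import *
im,c,W=shot('wrist','w3.png'); print(pose(),manip.sense()['q'].round(3))
E
```

```text
(3.9, array([ 0.436 , -0.3069,  0.0982]), -53.8, array([ 0. , -0. , -0.6]), -0.0) [-0.824  0.544  1.776  0.002  0.798  1.685]
```

View pics/w3.png

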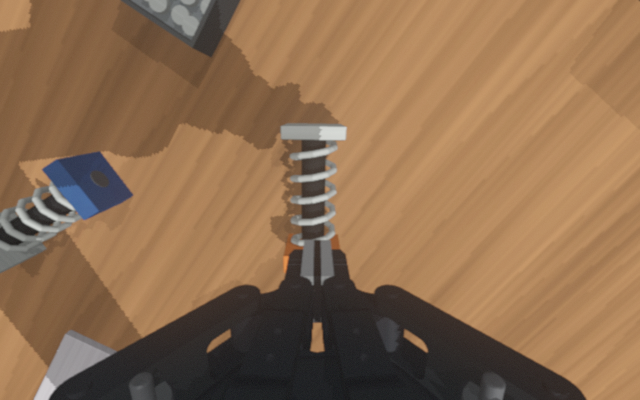

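The fingers slid off the top of the coil. The arm stopped at z = 15 mm because of lag, and open pads stand farther back still. The unit hasn't been turned: it is centred between the fingers, with the foot at (313,132). I'll recompute its position and go lower with slower steps.

```bash
python3 - <<'E'
from h import *
im=cv2.imread('pics/w3.png'); c,W=cam('wrist')
f=ray(c,W,313.5,131.5,.047); k=ray(c,W,314.5,238,.034); print('foot',f,'coil end',k)
hsv=cv2.cvtColor(im,cv2.COLOR_BGR2HSV); g=((hsv[...,1]<50)&(hsv[...,2]>140)).astype(np.uint8)*255
g[:, :265]=0; g[:,365:]=0; g[250:]=0
n,l,st,ce=cv2.connectedComponentsWithStats(g)
P=[]
for j in range(1,n):
    if st[j,4]>60: x,y,w,h=st[j,:4]; print(st[j],ray(c,W,x+w/2,y+h/2,.046 if w>55 else .040).round(4))
x=np.array(W)[:3,3]; print('tooltilt',(R.from_quat(manip.sense()['tool_rot']).as_matrix()[:,2]).round(3))
# scene check of cap end
s,c2,W2=shot('scene','s3.png'); h2=cv2.cvtColor(s,cv2.COLOR_BGR2HSV); o=cv2.inRange(h2,(8,200,150),(18,255,255)); n,l,st,ce=cv2.connectedComponentsWithStats(o)
for j in range(1,n):
    if st[j,4]>60: print('scene',st[j],ce[j].round(1),ray(c2,W2,*ce[j],.035).round(4))
E
```

```text
foot [ 0.47279794 -0.35196567  0.047     ] coil end [ 0.41892888 -0.27899795  0.034     ]
[281 125  66  16 891] [ 0.4718 -0.3512  0.046 ]
[290 145  48  15 274] [ 0.4629 -0.3389  0.04  ]
[290 165  47  17 268] [ 0.4535 -0.3252  0.04  ]
[291 189  46  16 253] [ 0.4418 -0.3099  0.04  ]
[292 207  44  19 235] [ 0.432  -0.2964  0.04  ]
[319 230  16  11  73] [ 0.4133 -0.2892  0.04  ]
tooltilt [ 0.017 -0.016 -1.   ]
scene [409 141  27  17 247] [422. 149.] [0.4458 0.3604 0.035 ]
scene [202 213  19  22 161] [211.2 220.1] [ 0.4053 -0.2626  0.035 ]
```

Emit:
{"name": "send_rows", "arguments": {
  "commands": [
    {"delta_pos": [0,0,0],"yaw": 0},
    {"delta_pos": [0,0,0],"yaw": 0},
    {"delta_pos": [0,0,0],"yaw": 0},
    {"delta_pos": [0,0,0],"yaw": 0}
  ],
  "grip": -0.6
}}

```text
t: 4.45
tcp_pos: [0.4355, -0.3062, 0.0972]
tool_rot: [0.892, -0.453, 0.01, 0.003]
force: [0.4, -0.5, -0.6]
finger_gap: 0.805
```

Emit:
{"name": "send_rows", "arguments": {
  "commands": [
    {"delta_pos": [-0.7,1.2,-0.5],"yaw": 0},
    {"delta_pos": [-0.6,1.2,-1.0],"yaw": 0},
    {"delta_pos": [0,0,-1.2],"yaw": 0},
    {"delta_pos": [0,0,-1.2],"yaw": 0},
    {"delta_pos": [0,0,-1.2],"yaw": 0},
    {"delta_pos": [0,0,-1.2],"yaw": 0},
    {"delta_pos": [0,0,-1.0],"yaw": 0},
    {"delta_pos": [0,0,-0.6],"yaw": 0},
    {"delta_pos": [0,0,0],"yaw": 0}
  ]
}}

```text
t: 5.58
tcp_pos: [0.4214, -0.2808, 0.0125]
tool_rot: [0.892, -0.453, 0.01, 0.003]
force: [-0.2, 0.2, 0.2]
finger_gap: 0.802
```

Emit:
{"name": "send_rows", "arguments": {
  "commands": [
    {"delta_pos": [0.1,-0.1,-0.6],"yaw": 0},
    {"delta_pos": [0,0,-0.3],"yaw": 0},
    {"delta_pos": [0,0,0],"yaw": 0}
  ]
}}

```text
t: 5.95
tcp_pos: [0.423, -0.2824, 0.0035]
tool_rot: [0.892, -0.453, 0.011, 0.003]
force: [0.1, -0.3, -0.5]
finger_gap: 0.801
```

Emit:
{"name": "send_rows", "arguments": {
  "commands": [
    {"delta_pos": [0,0,0],"yaw": 0},
    {"delta_pos": [0,0,0],"yaw": 0},
    {"delta_pos": [0,0,0],"yaw": 0},
    {"delta_pos": [0,0,0],"yaw": 0}
  ],
  "grip": 1,
  "force": 20
}}

```text
t: 6.45
tcp_pos: [0.4233, -0.2826, 0.0053]
tool_rot: [0.892, -0.453, 0.012, 0.003]
force: [-1.9, 1.5, 8.5]
finger_gap: 0.307
```

```bash
python3 - <<'E'
from h import *
im,c,W=shot('wrist'); print(pose())
a,c1,W1=shot('side'); u,v=map(int,proj(c1,W1,(.42,-.29,.03)))
b,c2,W2=shot('scene'); u2,v2=map(int,proj(c2,W2,(.42,-.29,.03)))
cv2.imwrite('pics/c4.png',np.hstack([cv2.resize(im[130:330,220:420],(400,400)),np.vstack([cv2.resize(x,(200,200),interpolation=2) for x in(a[v-25:v+25,u-25:u+25],b[v2-30:v2+30,u2-30:u2+30])])]))
E
```

```text
(6.5, array([ 0.4233, -0.2826,  0.0054]), -53.8, array([-1.4,  1.4,  7.9]), 0.305)
```

View pics/c4.png

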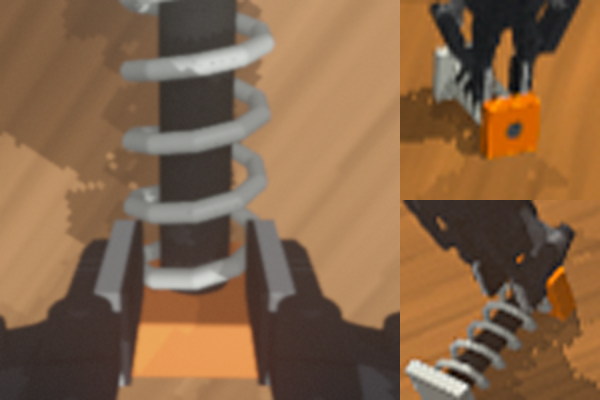

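The pads hold the coil just under the cap. I'll test it with a slow lift, moving slightly toward the foot side.

Emit:
{"name": "send_rows", "arguments": {
  "commands": [
    {"delta_pos": [0,0,0.8],"yaw": 0},
    {"delta_pos": [0,0,1.2],"yaw": 0},
    {"delta_pos": [0.2,-0.3,1.2],"yaw": 0},
    {"delta_pos": [0.2,-0.3,1.2],"yaw": 0}
  ]
}}

```text
t: 7.1
tcp_pos: [0.4273, -0.2887, 0.0517]
tool_rot: [0.892, -0.453, 0.012, 0.003]
force: [-0.2, 1.1, -1.0]
finger_gap: -0.001
```

It slipped off the coil again. The flat 48 mm cap sides are a surer hold and sit farther from the centre of mass, so the foot will swing down more readily. I'll open and remeasure.

Emit:
{"name": "send_rows", "arguments": {
  "commands": [
    {"delta_pos": [0.6,-0.8,2.5],"yaw": 0},
    {"delta_pos": [0.6,-0.8,2.5],"yaw": 0},
    {"delta_pos": [0.6,-0.8,1],"yaw": 0},
    {"delta_pos": [0,0,0],"yaw": 0}
  ],
  "grip": -0.6
}}

```text
t: 7.6
tcp_pos: [0.4469, -0.3148, 0.117]
tool_rot: [0.892, -0.453, 0.013, 0.004]
force: [-0.2, -0.4, 1.1]
finger_gap: 0.795
```

```bash
python3 - <<'E'
from h import *
im,c,W=shot('wrist','w5.png'); print(pose(),'tilt',R.from_quat(manip.sense()['tool_rot']).as_matrix()[:,2].round(3))
hsv=cv2.cvtColor(im,cv2.COLOR_BGR2HSV)
g=((hsv[...,1]<50)&(hsv[...,2]>140)).astype(np.uint8)*255; g[:, :240]=0; g[:,390:]=0; g[260:]=0
o=cv2.inRange(hsv,(5,145,140),(20,255,255)); o[:, :240]=0; o[:,390:]=0
for nm,m,z in(('grey',g,.046),('or',o,.048)):
    n,l,st,ce=cv2.connectedComponentsWithStats(cv2.morphologyEx(m,2,np.ones((3,3))))
    for j in range(1,n):
        if st[j,4]>150:
            r=cv2.minAreaRect(cv2.findNonZero((l==j).astype(np.uint8))); b=[ray(c,W,*p,z)[:2] for p in cv2.boxPoints(r)]
            print(nm,st[j],ray(c,W,*r[0],z).round(4),'sides',round(np.linalg.norm(b[0]-b[1]),4),round(np.linalg.norm(b[1]-b[2]),4), np.degrees(np.arctan2(*(b[1]-b[0])[::-1])).round(1))
E
```

```text
(7.65, array([ 0.4462, -0.314 ,  0.1164]), -53.8, array([-0.9,  0.2,  0.1]), 0.804) tilt [ 0.019 -0.018 -1.   ]
grey [289 142  60  13 753] [ 0.4723 -0.3507  0.046 ] sides 0.0478 0.0097 -143.8
grey [298 159  42  12 223] [ 0.4632 -0.3388  0.046 ] sides 0.035 0.0054 -131.4
grey [299 179  41  13 216] [ 0.4523 -0.3248  0.046 ] sides 0.0352 0.0062 -128.9
grey [303 199  36  14 201] [ 0.4406 -0.3112  0.046 ] sides 0.0317 0.0075 -128.6
grey [302 218  37  14 201] [ 0.4301 -0.2966  0.046 ] sides 0.0332 0.0079 -126.5
grey [303 237  35  14 184] [ 0.4197 -0.2823  0.046 ] sides 0.0322 0.0075 -125.7
or [ 291  242   53   34 1372] [ 0.4154 -0.2708  0.048 ] sides 0.0458 0.0325 -143.7
```

Emit:
{"name": "send_rows", "arguments": {
  "commands": [
    {"delta_pos": [-1.3,1.7,0],"yaw": 0},
    {"delta_pos": [-1.3,1.7,-0.5],"yaw": 0},
    {"delta_pos": [-1.1,1.6,-1.5],"yaw": 0},
    {"delta_pos": [0,0,-1.8],"yaw": 0},
    {"delta_pos": [0,0,-1.8],"yaw": 0},
    {"delta_pos": [0,0,-1.8],"yaw": 0},
    {"delta_pos": [0,0,-1.5],"yaw": 0},
    {"delta_pos": [0,0,-0.8],"yaw": 0},
    {"delta_pos": [0,0,0],"yaw": 0}
  ]
}}

```text
t: 8.78
tcp_pos: [0.401, -0.2546, 0.0129]
tool_rot: [0.892, -0.452, 0.004, 0.001]
force: [-0.4, -0.2, 0.3]
finger_gap: 0.802
```

Emit:
{"name": "send_rows", "arguments": {
  "commands": [
    {"delta_pos": [0.4,-0.5,-0.3],"yaw": 0},
    {"delta_pos": [0.3,-0.4,-0.3],"yaw": 0},
    {"delta_pos": [0,0,-0.2],"yaw": 0},
    {"delta_pos": [0,0,0],"yaw": 0}
  ]
}}

```text
t: 9.28
tcp_pos: [0.4094, -0.2652, 0.0055]
tool_rot: [0.892, -0.452, 0.006, 0.001]
force: [-0.2, 0.3, -0.1]
finger_gap: 0.805
```

Emit:
{"name": "send_rows", "arguments": {
  "commands": [
    {"delta_pos": [0,0,-0.2],"yaw": 0},
    {"delta_pos": [0,0,0],"yaw": 0},
    {"delta_pos": [0,0,0],"yaw": 0},
    {"delta_pos": [0,0,0],"yaw": 0}
  ],
  "grip": 1,
  "force": 25
}}

```text
t: 9.78
tcp_pos: [0.4095, -0.2652, 0.0037]
tool_rot: [0.892, -0.452, 0.006, 0.002]
force: [0.2, -0.5, 0.5]
finger_gap: 0.553
```

Emit:
{"name": "send_rows", "arguments": {
  "commands": [
    {"delta_pos": [0,0,0.8],"yaw": 0},
    {"delta_pos": [0.1,-0.2,1.2],"yaw": 0},
    {"delta_pos": [0.2,-0.3,1.2],"yaw": 0},
    {"delta_pos": [0.2,-0.3,1.2],"yaw": 0}
  ]
}}

```text
t: 10.28
tcp_pos: [0.4128, -0.2715, 0.0494]
tool_rot: [0.892, -0.452, 0.003, 0.001]
force: [0.7, -0.5, -2.7]
finger_gap: 0.552
```

The grip is firm: a 47 mm gap, and the tool carries the unit's weight of about 2.5 N. I'll lift and look at how it hangs.

Emit:
{"name": "send_rows", "arguments": {
  "commands": [
    {"delta_pos": [0,0,2],"yaw": 0},
    {"delta_pos": [0,0,2.5],"yaw": 0},
    {"delta_pos": [0,0,2.5],"yaw": 0},
    {"delta_pos": [0,0,2],"yaw": 0},
    {"delta_pos": [0,0,0],"yaw": 0}
  ]
}}

```text
t: 10.9
tcp_pos: [0.4123, -0.2714, 0.1463]
tool_rot: [0.892, -0.452, 0.005, 0.001]
force: [0.3, -0.6, -2.4]
finger_gap: 0.548
```

```bash
python3 - <<'E'
from h import *
p=pose()[1]; print(pose())
im,c,W=shot('wrist'); a,c1,W1=shot('side'); u,v=map(int,proj(c1,W1,p))
b,c2,W2=shot('scene'); u2,v2=map(int,proj(c2,W2,p))
cv2.imwrite('pics/c5.png',np.hstack([cv2.resize(im[100:400,170:470],(400,400)),np.vstack([cv2.resize(x,(200,200),interpolation=2) for x in(a[v-30:v+30,u-30:u+30],b[v2-40:v2+40,u2-40:u2+40])])]))
E
```

```text
(10.9, array([ 0.4123, -0.2714,  0.1463]), -53.8, array([ 0.3, -0.6, -2.4]), 0.548)
```

View pics/c5.png

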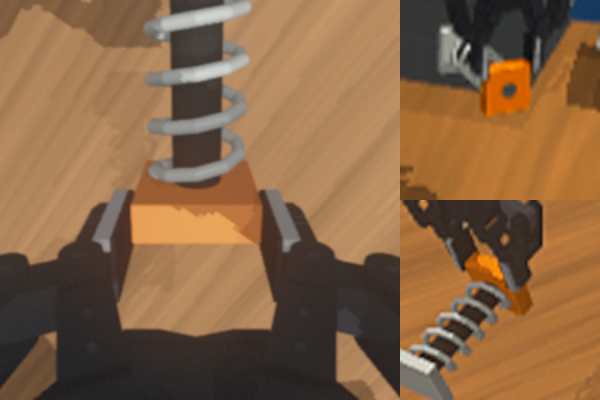

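The cap is held firmly, but the unit stays horizontal: pad friction carries the moment. I'll lower the grip to its 20 N minimum, jerk upward to make the foot swing down, and read the swing from the wrist moment.

Emit:
{"name": "send_rows", "arguments": {
  "commands": [
    {"delta_pos": [0,0,0],"yaw": 0},
    {"delta_pos": [0,0,0],"yaw": 0},
    {"delta_pos": [0,0,6],"yaw": 0},
    {"delta_pos": [0,0,0],"yaw": 0}
  ],
  "force": 20
}}

```text
t: 11.55
tcp_pos: [0.4096, -0.2688, 0.2013]
tool_rot: [0.892, -0.453, -0.002, -0.001]
force: [0.1, -0.5, -1.6]
finger_gap: 0.555
```

```bash
cat >> h.py <<'E'
def hang():
    s=manip.sense(); M=R.from_quat(s['tool_rot']).as_matrix()
    im,c,W=shot('side'); b,c2,W2=shot('scene')
    out=[]
    for i,cc,WW in((im,c,W),(b,c2,W2)):
        h=cv2.cvtColor(i,cv2.COLOR_BGR2HSV); u,v=proj(cc,WW,s['tcp_pos'])
        o=cv2.inRange(h,(5,180,80),(20,255,255)); m=np.zeros_like(o); m[max(0,int(v)-40):int(v)+60,int(u)-40:int(u)+40]=255
        n,l,st,ce=cv2.connectedComponentsWithStats(o&m); j=1+st[1:,4].argmax() if n>1 else 0
        out.append((st[j].tolist(),[round(u),round(v)]))
    print(pose(),'moment(tool)',(M.T@s['ft_torque']).round(3),out)
E
python3 -c "
from h import *
hang()"
```

```text
(11.65, array([ 0.4064, -0.2655,  0.1975]), -53.8, array([ 0.1, -0.4, -2.1]), 0.553) moment(tool) [ 0.013 -0.009 -0.019] [([325, 115, 80, 68, 3560], [365, 124]), ([177, 154, 31, 26, 254], [191, 176])]
```

```bash
python3 - <<'E'
from h import *
p=pose()[1]; hang()
a,c1,W1=shot('side'); u,v=map(int,proj(c1,W1,p))
b,c2,W2=shot('scene'); u2,v2=map(int,proj(c2,W2,p))
cv2.imwrite('pics/c6.png',np.hstack([cv2.resize(x,(400,400),interpolation=2) for x in(a[v-30:v+50,u-40:u+40],b[v2-40:v2+60,u2-50:u2+50])]))
E
```

```text
(11.75, array([ 0.4059, -0.2651,  0.1967]), -53.8, array([ 0.4, -0.2, -2.4]), 0.553) moment(tool) [ 0.008 -0.086  0.   ] [([326, 115, 80, 70, 3695], [366, 125]), ([177, 154, 31, 26, 248], [193, 176])]
```

View pics/c6.png

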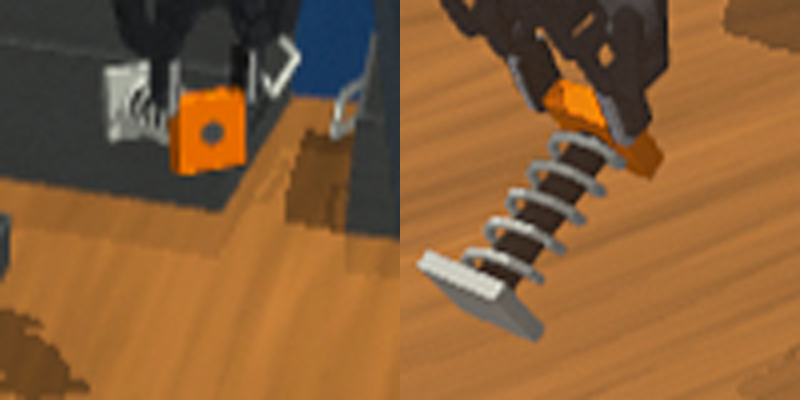

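It is still horizontal. I'll go down until the unit is just above the bench and slacken the fingers slightly, so that the foot can drop and the cap can turn between the pads.

Emit:
{"name": "send_rows", "arguments": {
  "commands": [
    {"delta_pos": [0,0,-3],"yaw": 0},
    {"delta_pos": [0,0,-3],"yaw": 0},
    {"delta_pos": [0,0,-3],"yaw": 0},
    {"delta_pos": [0,0,-3],"yaw": 0},
    {"delta_pos": [0,0,-2],"yaw": 0},
    {"delta_pos": [0,0,-1.2],"yaw": 0},
    {"delta_pos": [0,0,0],"yaw": 0}
  ]
}}

```text
t: 12.72
tcp_pos: [0.405, -0.2644, 0.0364]
tool_rot: [0.892, -0.453, -0.01, -0.004]
force: [0.3, 0.2, -2.8]
finger_gap: 0.554
```

Emit:
{"name": "send_rows", "arguments": {
  "commands": [
    {"delta_pos": [0,0,0],"yaw": 0},
    {"delta_pos": [0,0,0],"yaw": 0}
  ],
  "grip": -0.08
}}

```text
t: 12.98
tcp_pos: [0.4058, -0.2652, 0.0374]
tool_rot: [0.892, -0.453, -0.009, -0.004]
force: [-0.3, 0.6, -2.5]
finger_gap: 0.551
```

```bash
cat >> h.py <<'E'
def wr(fn=None):
    im,c,W=shot('wrist',fn); h=cv2.cvtColor(im,cv2.COLOR_BGR2HSV); s=manip.sense(); M=R.from_quat(s['tool_rot']).as_matrix()
    g=((h[...,1]<50)&(h[...,2]>140)).astype(np.uint8); g[:,:260]=0; g[:,380:]=0; g[270:]=0
    n,l,st,ce=cv2.connectedComponentsWithStats(g); print('grey',[x.tolist() for x in st[1:] if x[4]>60])
    o=cv2.inRange(h,(5,140,90),(20,255,255)); o[:,:240]=0; o[:,400:]=0
    n,l,st,ce=cv2.connectedComponentsWithStats(o); print('or',[x.tolist() for x in st[1:] if x[4]>200],pose(),(M.T@s['ft_torque']).round(3))
E
python3 -c "
from h import *
wr()"
```

```text
grey [[264, 25, 108, 78, 4815], [288, 109, 67, 22, 682], [293, 145, 61, 19, 488], [293, 181, 60, 20, 457], [288, 215, 65, 24, 515]]
or [[267, 231, 100, 54, 4450]] (13.025, array([ 0.4059, -0.2652,  0.0375]), -53.8, array([-0.4, -0.8, -2.2]), 0.553) [ 0.02  -0.073  0.017]
```

Emit:
{"name": "send_rows", "arguments": {
  "commands": [
    {"delta_pos": [0,0,0],"yaw": 0},
    {"delta_pos": [0,0,0],"yaw": 0}
  ],
  "grip": -0.1
}}

```text
t: 13.28
tcp_pos: [0.4065, -0.2657, 0.0385]
tool_rot: [0.892, -0.453, -0.008, -0.003]
force: [1.2, -0.6, -2.1]
finger_gap: 0.553
```

```bash
python3 -c "
from h import *
wr()"
```

```text
grey [[264, 25, 108, 77, 4832], [289, 109, 66, 21, 670], [293, 145, 61, 19, 493], [293, 181, 60, 20, 454], [287, 215, 66, 24, 514]]
or [[267, 231, 100, 55, 4462]] (13.325, array([ 0.4064, -0.2657,  0.0384]), -53.8, array([-0.5, -0.9, -2.5]), 0.552) [ 0.04  -0.057  0.004]
```

Emit:
{"name": "send_rows", "arguments": {
  "commands": [
    {"delta_pos": [0,0,0],"yaw": 0},
    {"delta_pos": [0,0,0],"yaw": 0}
  ],
  "grip": -0.115
}}

```text
t: 13.58
tcp_pos: [0.4066, -0.2659, 0.0387]
tool_rot: [0.892, -0.453, -0.008, -0.003]
force: [-0.5, 0.5, -1.1]
finger_gap: 0.552
```

```bash
python3 -c "
from h import *
wr()"
```

```text
grey [[269, 41, 97, 70, 4165], [294, 117, 59, 16, 532], [294, 151, 58, 16, 393], [294, 185, 58, 17, 393], [292, 219, 60, 20, 465]]
or [[267, 240, 100, 45, 4035]] (13.625, array([ 0.4066, -0.2659,  0.0387]), -53.8, array([ 0.9,  0.4, -1.4]), 0.563) [ 0.065 -0.073  0.013]
```

That worked: the foot dropped to the bench while the cap stayed held. I'll repeat in stages: tighten, lift a few centimetres, slacken.

Emit:
{"name": "send_rows", "arguments": {
  "commands": [
    {"delta_pos": [0,0,0],"yaw": 0},
    {"delta_pos": [0,0,0.8],"yaw": 0},
    {"delta_pos": [0,0,1.2],"yaw": 0},
    {"delta_pos": [0,0,0.8],"yaw": 0},
    {"delta_pos": [0,0,0],"yaw": 0}
  ],
  "grip": 0.2
}}

```text
t: 14.25
tcp_pos: [0.4067, -0.266, 0.069]
tool_rot: [0.892, -0.453, -0.007, -0.003]
force: [-0.2, -0.7, -2.3]
finger_gap: 0.551
```

Emit:
{"name": "send_rows", "arguments": {
  "commands": [
    {"delta_pos": [0,0,0],"yaw": 0},
    {"delta_pos": [0,0,0],"yaw": 0},
    {"delta_pos": [0,0,0],"yaw": 0}
  ],
  "grip": -0.115
}}

```text
t: 14.62
tcp_pos: [0.4066, -0.2659, 0.0689]
tool_rot: [0.892, -0.453, -0.008, -0.003]
force: [-0.1, 0.0, -2.2]
finger_gap: 0.56
```

```bash
python3 -c "
from h import *
wr()"
```

```text
grey [[279, 86, 77, 68, 2459], [297, 169, 51, 13, 269], [296, 198, 46, 13, 288], [286, 229, 64, 20, 398]]
or [[267, 249, 100, 44, 3994]] (14.675, array([ 0.4063, -0.2655,  0.0689]), -53.8, array([-1. ,  1.2, -0.8]), 0.559) [ 0.075 -0.192  0.014]
```

Rotating further; the foot is on the bench again. Next stage.

Emit:
{"name": "send_rows", "arguments": {
  "commands": [
    {"delta_pos": [0,0,0],"yaw": 0},
    {"delta_pos": [0,0,0.8],"yaw": 0},
    {"delta_pos": [0,0,1.2],"yaw": 0},
    {"delta_pos": [0,0,0.5],"yaw": 0},
    {"delta_pos": [0,0,0],"yaw": 0}
  ],
  "grip": 0.2
}}

```text
t: 15.3
tcp_pos: [0.4065, -0.2658, 0.0959]
tool_rot: [0.892, -0.453, -0.008, -0.003]
force: [-0.6, -0.6, -2.6]
finger_gap: 0.552
```

Emit:
{"name": "send_rows", "arguments": {
  "commands": [
    {"delta_pos": [0,0,0],"yaw": 0},
    {"delta_pos": [0,0,0],"yaw": 0},
    {"delta_pos": [0,0,0],"yaw": 0}
  ],
  "grip": -0.115
}}

```text
t: 15.68
tcp_pos: [0.4063, -0.2656, 0.0956]
tool_rot: [0.892, -0.453, -0.008, -0.003]
force: [-0.9, -0.0, -3.7]
finger_gap: 0.559
```

```bash
python3 -c "
from h import *
wr()"
```

```text
grey [[280, 90, 76, 76, 2263], [297, 170, 42, 13, 254], [289, 199, 52, 18, 333], [287, 230, 63, 18, 386]]
or [[267, 249, 100, 46, 4135]] (15.725, array([ 0.4062, -0.2655,  0.0956]), -53.8, array([ 0.2, -0. , -1.7]), 0.559) [-0.013 -0.089  0.013]
```

Emit:
{"name": "send_rows", "arguments": {
  "commands": [
    {"delta_pos": [0,0,0],"yaw": 0},
    {"delta_pos": [0,0,0],"yaw": 0},
    {"delta_pos": [0,0,0],"yaw": 0}
  ],
  "grip": -0.12
}}

```text
t: 16.1
tcp_pos: [0.4061, -0.2654, 0.0953]
tool_rot: [0.892, -0.453, -0.008, -0.003]
force: [0.4, -0.1, -1.8]
finger_gap: 0.562
```

```bash
python3 -c "
from h import *
wr()"
```

```text
grey [[287, 165, 61, 86, 2887], [303, 244, 36, 6, 144]]
or [[267, 250, 100, 83, 7071]] (16.15, array([ 0.4062, -0.2655,  0.0953]), -53.8, array([ 1. , -0.4, -2.4]), 0.562) [0.011 0.046 0.024]
```

The moment is near zero and the cap's top face now fills the view, so it hangs close to vertical. I'll tighten, lift, and compare the foot's position with that of a truly vertical unit.

Emit:
{"name": "send_rows", "arguments": {
  "commands": [
    {"delta_pos": [0,0,0],"yaw": 0},
    {"delta_pos": [0,0,0],"yaw": 0},
    {"delta_pos": [0,0,2],"yaw": 0},
    {"delta_pos": [0,0,2],"yaw": 0},
    {"delta_pos": [0,0,2],"yaw": 0},
    {"delta_pos": [0,0,0],"yaw": 0}
  ],
  "grip": 1,
  "force": 30
}}

```text
t: 16.9
tcp_pos: [0.4059, -0.2653, 0.1565]
tool_rot: [0.892, -0.453, -0.008, -0.004]
force: [-0.3, -1.1, -2.1]
finger_gap: 0.547
```

```bash
python3 - <<'E'
from h import *
wr('w7.png')
m=manip.get_calibration('wrist'); M=np.array(m['mount'])
for th in(0,10,20,30):
    t=np.radians(th)
    def P(a,r,y):  # a along unit from foot, r toward tool +x, about grasp point (a=112) ; foot tilted toward +x by th
        d=112-a; return np.array([d*np.sin(t)+r*np.cos(t), y, -0.019*1000+d*np.cos(t)-r*np.sin(t)])/1000
    q=[proj(m,M,P(*k)) for k in((0,24,24),(0,24,-24),(10,24,24),(104,24,24),(120,24,24),(120,24,-24),(120,-24,24))]
    print(th,[(round(a),round(b)) for a,b in q])
E
```

```text
grey [[287, 160, 61, 90, 3168]]
or [[268, 250, 98, 80, 6867]] (16.95, array([ 0.4052, -0.2646,  0.1556]), -53.9, array([-0.1,  0.2, -2.7]), 0.547) [0.019 0.007 0.027]
0 [(344, 165), (291, 165), (345, 167), (359, 200), (364, 209), (271, 209), (360, 289)]
10 [(345, 144), (289, 144), (346, 148), (361, 201), (365, 215), (270, 215), (359, 286)]
20 [(347, 124), (288, 124), (348, 129), (362, 203), (365, 222), (270, 222), (358, 283)]
30 [(349, 103), (286, 103), (350, 110), (363, 206), (366, 231), (269, 231), (357, 278)]
```

```bash
python3 - <<'E'
from h import *
a=cv2.imread('pics/w7.png')[130:370,200:440]; p=pose()[1]
b,c2,W2=shot('scene'); u,v=map(int,proj(c2,W2,p)); s,c1,W1=shot('side'); x,y=map(int,proj(c1,W1,p))
cv2.imwrite('pics/c7.png',np.hstack([cv2.resize(a,(400,400)),np.vstack([cv2.resize(k,(200,200),interpolation=2) for k in(s[y-20:y+50,x-35:x+35],b[v-30:v+60,u-45:u+45])])]))
E
```

```text
(no output)
```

View pics/c7.png

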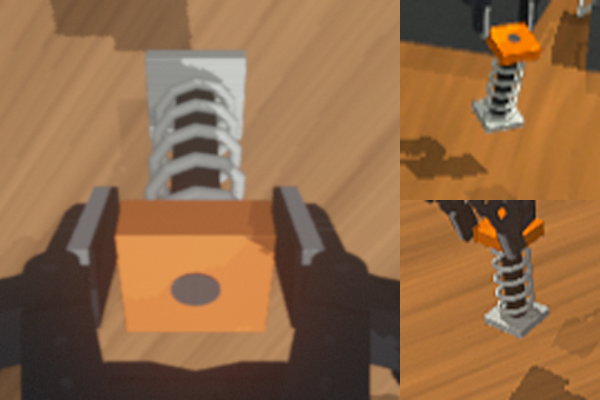

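```bash
python3 - <<'E'
from h import *
from scipy.optimize import least_squares
m=manip.get_calibration('wrist'); M=np.array(m['mount'])
# crop px -> image
cv=lambda x,y:(x/1.6667+200,y/1.6667+130)
obs=[((0,24,-24),cv(146,58)),((0,24,24),cv(246,58)),((10,24,-24),cv(146,52)) ,((104,24,-24),cv(118,200)),((120,24,-24),cv(117,235)),((120,24,24),cv(278,237)),((120,-24,-24),cv(127,331)),((120,-24,24),cv(270,331)),((120,0,0),cv(196,289))]
obs=[o for o in obs if o[0][0]!=0]; obs.append(((10,24,24),cv(246,52)))
def P(k,x):
    a,r,y=k; t,x0,z0,y0,s=x; d=112-a
    # swap y sign by s
    return np.array([x0+d*np.sin(t)+r*np.cos(t), y0+y*np.cos(s), z0+d*np.cos(t)-r*np.sin(t)])/1000
def f(x):
    out=[]
    for k,(u,v) in obs:
        a,b=proj(m,M,P(k,x)); out+= [a-u,b-v]
    return out
s=least_squares(f,[.2,0,-19,0,0],x_scale=[.1,10,10,10,1]); print(np.degrees(s.x[0]).round(1),s.x[1:4].round(1),np.round(s.fun,1))
E
```

```text
18.2 [-21.  -32.6   0.3] [-0.6  0.3  1.8 -1.6 -1.6  1.3  1.1  0.1  0.1  0.1 -2.3  0.1  0.5 -0.4
  1.   0.3]
```

The unit hangs 18° off vertical, held by the front edge of the cap. The cap centre is 21 mm behind the pads and the rear foot edge is 81 mm below the TCP. Setting that edge on the plate and easing down should right it. I'll carry it over the plate and turn to box yaw.

Emit:
{"name": "send_rows", "arguments": {
  "commands": [
    {"delta_pos": [0.4,1.5,0],"yaw": 0.05},
    {"delta_pos": [0.7,2.8,0],"yaw": 0.1},
    {"delta_pos": [0.7,3.2,0],"yaw": 0.11},
    {"delta_pos": [0.7,3.2,0],"yaw": 0.11},
    {"delta_pos": [0.7,3.2,0],"yaw": 0.11},
    {"delta_pos": [0.7,3.2,0],"yaw": 0.11},
    {"delta_pos": [0.7,3.2,0],"yaw": 0.11},
    {"delta_pos": [0.7,3.0,0],"yaw": 0.1},
    {"delta_pos": [0.7,2,0],"yaw": 0.07},
    {"delta_pos": [0,0,0],"yaw": 0}
  ]
}}

```text
t: 18.3
tcp_pos: [0.4588, 0.008, 0.1472]
tool_rot: [1.0, -0.012, -0.021, -0.002]
force: [0.0, 0.4, -2.9]
finger_gap: 0.544
```

```bash
python3 - <<'E'
from h import *
wr('w8.png'); c,W=cam('scene'); print('mate_blue cap',ray(c,W,397,233,.124).round(3),manip.sense()['q'].round(2))
E
```

```text
grey [[260, 68, 98, 163, 11817], [330, 226, 17, 24, 121]]
or [[269, 250, 98, 81, 6939]] (18.35, array([0.4584, 0.0074, 0.1471]), -1.4, array([-0.3, -1. , -2.2]), 0.542) [-0.009  0.072  0.057]
mate_blue cap [0.695 0.071 0.124] [-0.22  0.41  1.86 -0.01  0.92  1.38]
```

Emit:
{"name": "send_rows", "arguments": {
  "commands": [
    {"delta_pos": [0.9,1.5,0],"yaw": 0.02},
    {"delta_pos": [0.9,1.4,-0.5],"yaw": 0},
    {"delta_pos": [0,0,-1],"yaw": 0},
    {"delta_pos": [0,0,-1],"yaw": 0},
    {"delta_pos": [0,0,-1],"yaw": 0},
    {"delta_pos": [0,0,-0.7],"yaw": 0},
    {"delta_pos": [0,0,0],"yaw": 0}
  ]
}}

```text
t: 19.23
tcp_pos: [0.4736, 0.0348, 0.1002]
tool_rot: [1.0, -0.004, -0.025, -0.001]
force: [-0.1, 0.4, -2.7]
finger_gap: 0.549
```

```bash
python3 - <<'E'
from h import *
wr(); print('tool z',R.from_quat(manip.sense()['tool_rot']).as_matrix()[:,2].round(3))
E
```

```text
grey [[260, 85, 120, 165, 15194]]
or [[269, 250, 98, 81, 6878]] (19.275, array([0.4738, 0.0348, 0.1005]), -0.5, array([ 1.2, -0.5, -1.7]), 0.548) [ 0.019  0.086 -0.04 ]
tool z [-0.049  0.003 -0.999]
```

Emit:
{"name": "send_rows", "arguments": {
  "commands": [
    {"delta_pos": [0,0,-0.5],"yaw": 0},
    {"delta_pos": [0,0,-0.4],"yaw": 0},
    {"delta_pos": [0,0,-0.3],"yaw": 0},
    {"delta_pos": [0,0,0],"yaw": 0}
  ]
}}

```text
t: 19.77
tcp_pos: [0.479, 0.0343, 0.0912]
tool_rot: [1.0, -0.005, -0.019, -0.001]
force: [-0.6, 0.1, -2.2]
finger_gap: 0.547
```

Emit:
{"name": "send_rows", "arguments": {
  "commands": [
    {"delta_pos": [0,0,-0.3],"yaw": 0},
    {"delta_pos": [0,0,-0.2],"yaw": 0},
    {"delta_pos": [0,0,0],"yaw": 0}
  ]
}}

```text
t: 20.15
tcp_pos: [0.4852, 0.0341, 0.0905]
tool_rot: [1.0, -0.005, -0.012, -0.001]
force: [-1.5, -0.1, -1.2]
finger_gap: 0.542
```

Foot contact, with part of the weight taken. Now I'll slacken so it can settle flat.

Emit:
{"name": "send_rows", "arguments": {
  "commands": [
    {"delta_pos": [0,0,0],"yaw": 0},
    {"delta_pos": [0,0,0],"yaw": 0},
    {"delta_pos": [0,0,-0.2],"yaw": 0},
    {"delta_pos": [0,0,0],"yaw": 0}
  ],
  "grip": -0.115
}}

```text
t: 20.65
tcp_pos: [0.4883, 0.0337, 0.0896]
tool_rot: [1.0, -0.005, -0.008, -0.0]
force: [-0.2, 1.0, -0.5]
finger_gap: 0.559
```

```bash
cat >> h.py <<'E'
def up(fn=None):
    im,c,W=shot('wrist',fn); h=cv2.cvtColor(im,cv2.COLOR_BGR2HSV); p=pose()
    o=cv2.inRange(h,(5,120,170),(20,255,255)); o[:,:230]=0; o[:,410:]=0; o[:150]=0
    o=cv2.morphologyEx(o,2,np.ones((3,3)))
    n,l,st,ce=cv2.connectedComponentsWithStats(o); 
    # cap top face split by hole: fill contour
    j=1+st[1:,4].argmax(); r=cv2.minAreaRect(cv2.findNonZero((l==j).astype(np.uint8))); b=[ray(c,W,*q,.128)[:2] for q in cv2.boxPoints(r)]
    print(p,st[j].tolist(),'ctr@.128',ray(c,W,*r[0],.128).round(4),'sides',np.linalg.norm(b[0]-b[1]).round(4),np.linalg.norm(b[1]-b[2]).round(4),'ang',np.degrees(np.arctan2(*(b[1]-b[0])[::-1])).round(1))
E
python3 -c "
from h import *
up('w9.png'); hang()"
```

```text
(20.7, array([0.4881, 0.0337, 0.0895]), -0.6, array([-0.2,  0.2,  3.3]), 0.56) [260, 271, 116, 80, 7419] ctr@.128 [0.4589 0.0331 0.128 ] sides 0.0591 0.0513 ang -90.6
(20.8, array([0.4881, 0.0337, 0.0895]), -0.6, array([0.9, 1. , 3.4]), 0.559) moment(tool) [0.019 0.057 0.024] [([278, 157, 80, 100, 3453], [319, 197]), ([328, 160, 15, 20, 179], [333, 185])]
```

Emit:
{"name": "send_rows", "arguments": {
  "commands": [
    {"delta_pos": [0,0,-0.2],"yaw": 0},
    {"delta_pos": [0,0,-0.2],"yaw": 0},
    {"delta_pos": [0,0,0],"yaw": 0},
    {"delta_pos": [0,0,0],"yaw": 0}
  ],
  "grip": -0.125
}}

```text
t: 21.3
tcp_pos: [0.4864, 0.034, 0.084]
tool_rot: [1.0, -0.005, -0.01, -0.0]
force: [1.0, 1.2, 1.3]
finger_gap: 0.557
```

```bash
python3 -c "
from h import *
up('w10.png')"
```

```text
(21.35, array([0.4864, 0.034 , 0.0841]), -0.6, array([-0.1,  0.9, -0.9]), 0.565) [260, 226, 116, 125, 11482] ctr@.128 [0.4752 0.0332 0.128 ] sides 0.0538 0.0737 ang -90.6
```

```bash
python3 - <<'E'
from h import *
im=cv2.imread('pics/w10.png'); c,W=cam('wrist'); h=cv2.cvtColor(im,cv2.COLOR_BGR2HSV)
print([(r,h[r,290].tolist()) for r in range(206,364,5)])
for r in(200,220,228,235,245,260,280,300,320,340,350):
    print(r,ray(c,W,318,r,.128)[0].round(4))
b,c2,W2=shot('scene'); s,c1,W1=shot('side')
for i,cc,WW in((s,c1,W1),(b,c2,W2)):
    hh=cv2.cvtColor(i,cv2.COLOR_BGR2HSV); u,v=map(int,proj(cc,WW,(.48,.035,.12))); o=cv2.inRange(hh,(5,150,90),(20,255,255)); m=np.zeros_like(o); m[v-12:v+14,u-18:u+18]=255
    n,l,st,ce=cv2.connectedComponentsWithStats(o&m); j=1+st[1:,4].argmax(); print((u,v),st[j],ce[j],ray(cc,WW,*ce[j],.122).round(4))
E
```

```text
[(206, [38, 6, 180]), (211, [40, 4, 176]), (216, [10, 137, 140]), (221, [10, 145, 142]), (226, [11, 150, 156]), (231, [12, 157, 185]), (236, [12, 160, 187]), (241, [13, 160, 191]), (246, [14, 153, 218]), (251, [14, 155, 226]), (256, [14, 155, 226]), (261, [14, 155, 226]), (266, [14, 160, 225]), (271, [14, 158, 225]), (276, [14, 158, 226]), (281, [14, 158, 226]), (286, [14, 159, 226]), (291, [14, 159, 225]), (296, [14, 159, 226]), (301, [14, 160, 225]), (306, [16, 155, 226]), (311, [16, 153, 222]), (316, [14, 125, 183]), (321, [14, 122, 182]), (326, [15, 125, 182]), (331, [14, 128, 172]), (336, [14, 126, 174]), (341, [15, 122, 184]), (346, [14, 126, 150]), (351, [7, 103, 62]), (356, [9, 99, 59]), (361, [8, 85, 57])]
200 0.522
220 0.5122
228 0.5081
235 0.5045
245 0.4993
260 0.4911
280 0.4798
300 0.468
320 0.4555
340 0.4424
350 0.4356
(321, 188) [319 176  20  26 417] [330.18944844 188.52278177] [0.4544 0.0302 0.122 ]
(331, 174) [327 162  22  26 363] [336.88429752 175.94490358] [0.4909 0.0427 0.122 ]
```

```bash
python3 - <<'E'
from h import *
im=cv2.imread('pics/w10.png')[140:380,190:450]
a=cv2.resize(im,(520,480))
b,c2,W2=shot('scene'); s,c1,W1=shot('side'); p=(.48,.035,.07)
def cr(i,c,W,k):
    u,v=map(int,proj(c,W,p)); return cv2.resize(i[v-k:v+k,u-k:u+k],(240,240),interpolation=2)
cv2.imwrite('pics/c8.png',np.hstack([a,np.vstack([cr(s,c1,W1,35),cr(b,c2,W2,32)])]))
E
```

```text
(no output)
```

View pics/c8.png

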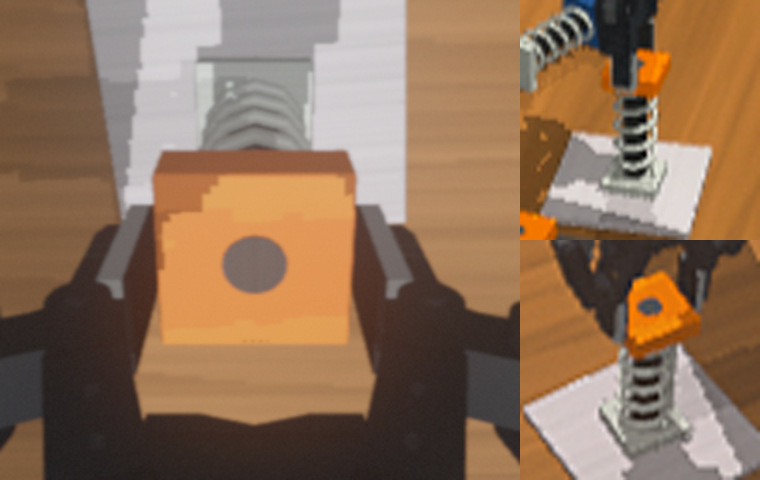

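The picture shows the unit standing in the middle of the plate, foot apparently flat, with the cap's front edge at crop row 172 and the back at 343. I'll fit for the remaining tilt.

```bash
python3 - <<'E'
from h import *
from scipy.optimize import least_squares
m,W=cam('wrist'); cv=lambda x,y:(x/2+190,y/2+140)
obs=[((10,24,24),cv(197,60)),((10,24,-24),cv(314,60)),((104,24,24),cv(155,153)),((104,24,-24),cv(354,153)),((120,24,24),cv(156,172)),((120,24,-24),cv(356,173)),((120,-24,24),cv(162,343)),((120,-24,-24),cv(350,343)),((120,0,0),cv(255,264))]
def P(k,x):
    a,r,y=k; t,x0,y0,z0=x   # foot centre at x0,y0,z0, top leans to -x by t
    return np.array([x0-a*np.sin(t)+r*np.cos(t), y0+y, z0+a*np.cos(t)+r*np.sin(t)])/1000
f=lambda x:np.concatenate([np.subtract(proj(m,W,P(k,x)),o) for k,o in obs])
s=least_squares(f,[0,490,35,8],x_scale=[.1,10,10,10]); print(np.degrees(s.x[0]).round(1),s.x[1:].round(1),np.round(s.fun,1)); print(pose())
E
```

```text
0.6 [486.2  32.8   8.9] [-0.9  0.5  0.  -0.1  3.4 -1.7 -3.  -2.5 -2.   1.9  1.1  0.5  1.   1.
 -0.2  0.3  0.4  0. ]
(21.55, array([0.4865, 0.0339, 0.0842]), -0.6, array([-0. ,  0.2,  0.7]), 0.566)
```

Tilt 0.6°, foot at z ≈ 8 mm, (0.486, 0.033). It stands flat, centred under the tool. I'll let go and wait over a second.

Emit:
{"name": "send_rows", "arguments": {
  "commands": [
    {"delta_pos": [0,0,0],"yaw": 0},
    {"delta_pos": [0,0,0],"yaw": 0},
    {"delta_pos": [0,0,0],"yaw": 0},
    {"delta_pos": [0,0,0],"yaw": 0},
    {"delta_pos": [0,0,0],"yaw": 0},
    {"delta_pos": [0,0,0],"yaw": 0},
    {"delta_pos": [0,0,0],"yaw": 0},
    {"delta_pos": [0,0,0],"yaw": 0},
    {"delta_pos": [0,0,0],"yaw": 0},
    {"delta_pos": [0,0,0],"yaw": 0}
  ],
  "grip": -0.6
}}

```text
t: 22.8
tcp_pos: [0.4866, 0.0337, 0.0844]
tool_rot: [1.0, -0.005, -0.01, -0.0]
force: [-0.7, -0.4, -0.5]
finger_gap: 0.799
```

Emit:
{"name": "send_rows", "arguments": {
  "commands": [
    {"delta_pos": [0,0,0],"yaw": 0},
    {"delta_pos": [0,0,0],"yaw": 0},
    {"delta_pos": [0,0,0],"yaw": 0},
    {"delta_pos": [0,0,0],"yaw": 0},
    {"delta_pos": [0,0,0],"yaw": 0},
    {"delta_pos": [0,0,0],"yaw": 0}
  ]
}}

```text
t: 23.55
tcp_pos: [0.4866, 0.0337, 0.0844]
tool_rot: [1.0, -0.005, -0.01, -0.0]
force: [-0.0, -0.3, 0.0]
finger_gap: 0.805
```

```bash
python3 -c "
from h import *
up('w11.png'); print(R.from_quat(manip.sense()['tool_rot']).as_matrix()[:,2].round(3))"
```

```text
(23.6, array([0.4866, 0.0337, 0.0844]), -0.6, array([1.1, 0.6, 0.2]), 0.802) [243, 226, 156, 129, 13898] ctr@.128 [0.4742 0.0312 0.128 ] sides 0.0765 0.0727 ang -5.3
[-0.02  0.   -1.  ]
```

It stood free for over 1.5 s and did not move. Now I'll rise 12 mm and take it by the cap, so that the fingertips stay near the box rim.

Emit:
{"name": "send_rows", "arguments": {
  "commands": [
    {"delta_pos": [0,0,0.6],"yaw": 0},
    {"delta_pos": [0,0,0.5],"yaw": 0},
    {"delta_pos": [0,0,0],"yaw": 0}
  ]
}}

```text
t: 23.98
tcp_pos: [0.4868, 0.0337, 0.0963]
tool_rot: [1.0, -0.005, -0.01, -0.0]
force: [-0.7, -0.5, -0.6]
finger_gap: 0.8
```

Emit:
{"name": "send_rows", "arguments": {
  "commands": [
    {"delta_pos": [0,0,0],"yaw": 0},
    {"delta_pos": [0,0,0],"yaw": 0},
    {"delta_pos": [0,0,0],"yaw": 0},
    {"delta_pos": [0,0,0],"yaw": 0}
  ],
  "grip": 1,
  "force": 40
}}

```text
t: 24.48
tcp_pos: [0.4868, 0.0337, 0.0964]
tool_rot: [1.0, -0.005, -0.01, -0.0]
force: [0.6, -0.1, 0.1]
finger_gap: 0.006
```

Emit:
{"name": "send_rows", "arguments": {
  "commands": [
    {"delta_pos": [0,0,1.5],"yaw": 0},
    {"delta_pos": [0,0,2],"yaw": 0},
    {"delta_pos": [0,0,2],"yaw": 0},
    {"delta_pos": [0,0,2],"yaw": 0},
    {"delta_pos": [0,0,2],"yaw": 0},
    {"delta_pos": [0,0,2],"yaw": 0},
    {"delta_pos": [0,0,1.5],"yaw": 0},
    {"delta_pos": [0,0,0],"yaw": 0}
  ]
}}

```text
t: 25.48
tcp_pos: [0.4843, 0.034, 0.2287]
tool_rot: [1.0, -0.005, -0.012, -0.001]
force: [-0.5, -0.0, -0.5]
finger_gap: -0.0
```

```bash
python3 -c "
from h import *
wr('w12.png'); print(R.from_quat(manip.sense()['tool_rot']).as_matrix()[:,2].round(3))"
```

```text
grey [[261, 98, 107, 107, 7623]]
or [[292, 159, 50, 50, 2054]] (25.525, array([0.4837, 0.0341, 0.228 ]), -0.6, array([ 0.8, -0.1, -0.6]), 0.002) [ 0.005  0.043 -0.029]
[-0.027  0.001 -1.   ]
```

The fingers closed above the cap. The real fingertips sit about 30 mm behind the reported TCP, which also explains the earlier slips. I'll check that the unit is untouched, then take it lower.

```bash
python3 - <<'E'
from h import *
im=cv2.imread('pics/w12.png'); m,W=cam('wrist'); h=cv2.cvtColor(im,cv2.COLOR_BGR2HSV)
o=cv2.inRange(h,(5,120,90),(20,255,255))[140:230,270:370]; n,l,st,ce=cv2.connectedComponentsWithStats(o)
j=1+st[1:,4].argmax(); k=cv2.convexHull(cv2.findNonZero((l==j).astype(np.uint8)))+[270,140]
print(cv2.boundingRect(k.astype(np.int32)))
P=np.array([ray(m,W,*p[0],.128)[:2]*1000 for p in k],np.float32); print(cv2.minAreaRect(P),cv2.boundingRect(P.astype(np.int32)))
for z,n in((.128,'cap top'),(.018,'foot top')): print(n,[tuple(np.round(proj(m,W,(.486+dx,.033+dy,z))).astype(int)) for dx in(-.024,.024) for dy in(-.024,.024)])
E
```

```text
(291, 158, 52, 52)
((484.9870910644531, 33.929405212402344), (49.15211486816406, 49.8099250793457), 89.4503402709961) (459, 9, 52, 50)
cap top [(np.int64(343), np.int64(207)), (np.int64(293), np.int64(207)), (np.int64(344), np.int64(158)), (np.int64(291), np.int64(158))]
foot top [(np.int64(336), np.int64(177)), (np.int64(299), np.int64(178)), (np.int64(336), np.int64(140)), (np.int64(298), np.int64(141))]
```

Emit:
{"name": "send_rows", "arguments": {
  "commands": [
    {"delta_pos": [0,0,-1.5],"yaw": 0},
    {"delta_pos": [0,0,0],"yaw": 0},
    {"delta_pos": [0,0,0],"yaw": 0}
  ],
  "grip": -0.6
}}

```text
t: 25.9
tcp_pos: [0.4823, 0.0343, 0.2109]
tool_rot: [1.0, -0.005, -0.015, -0.001]
force: [0.3, 0.0, -0.2]
finger_gap: 0.638
```

The unit stands untouched at (0.485, 0.034), measuring 49 x 50 mm at cap height. Going down to z = 0.070.

Emit:
{"name": "send_rows", "arguments": {
  "commands": [
    {"delta_pos": [0.1,0,-1.5],"yaw": 0},
    {"delta_pos": [0,0,-2],"yaw": 0},
    {"delta_pos": [0,0,-2],"yaw": 0},
    {"delta_pos": [0,0,-2],"yaw": 0},
    {"delta_pos": [0,0,-1.5],"yaw": 0},
    {"delta_pos": [0,0,0],"yaw": 0}
  ]
}}

```text
t: 26.65
tcp_pos: [0.4853, 0.034, 0.1197]
tool_rot: [1.0, -0.005, -0.013, -0.001]
force: [0.2, 0.6, 0.4]
finger_gap: 0.799
```

Emit:
{"name": "send_rows", "arguments": {
  "commands": [
    {"delta_pos": [0,0,-1.2],"yaw": 0},
    {"delta_pos": [0,0,-1.5],"yaw": 0},
    {"delta_pos": [0,0,-1.2],"yaw": 0},
    {"delta_pos": [0,0,-0.8],"yaw": 0},
    {"delta_pos": [0,0,0],"yaw": 0}
  ]
}}

```text
t: 27.28
tcp_pos: [0.4873, 0.0337, 0.0719]
tool_rot: [1.0, -0.005, -0.011, -0.0]
force: [-0.4, -0.0, -0.1]
finger_gap: 0.8
```

Emit:
{"name": "send_rows", "arguments": {
  "commands": [
    {"delta_pos": [0,0,0],"yaw": 0},
    {"delta_pos": [0,0,0],"yaw": 0},
    {"delta_pos": [0,0,0],"yaw": 0},
    {"delta_pos": [0,0,0],"yaw": 0}
  ],
  "grip": 1,
  "force": 40
}}

```text
t: 27.78
tcp_pos: [0.4876, 0.0337, 0.0724]
tool_rot: [1.0, -0.005, -0.011, -0.0]
force: [0.1, 0.4, -3.0]
finger_gap: 0.554
```

Firm hold: 47 mm gap on the cap. Lift.

Emit:
{"name": "send_rows", "arguments": {
  "commands": [
    {"delta_pos": [0,0,1],"yaw": 0},
    {"delta_pos": [0,0,2],"yaw": 0},
    {"delta_pos": [0,0,2],"yaw": 0},
    {"delta_pos": [-0.8,0,2],"yaw": 0},
    {"delta_pos": [-1.2,0,2],"yaw": 0},
    {"delta_pos": [-1.2,0,2],"yaw": 0},
    {"delta_pos": [-1,0,1.5],"yaw": 0},
    {"delta_pos": [-0.6,0,1],"yaw": 0},
    {"delta_pos": [0,0,0],"yaw": 0}
  ]
}}

```text
t: 28.9
tcp_pos: [0.4369, 0.0339, 0.2154]
tool_rot: [1.0, -0.005, -0.01, 0.0]
force: [0.8, -1.1, -1.8]
finger_gap: 0.55
```

```bash
python3 -c "
from h import *
wr('w13.png'); print(R.from_quat(manip.sense()['tool_rot']).as_matrix()[:,2].round(3))"
```

```text
grey [[260, 56, 112, 119, 11868], [285, 175, 63, 51, 2107], [296, 216, 28, 10, 70]]
or [[262, 226, 111, 106, 10256]] (28.95, array([0.4369, 0.0339, 0.215 ]), -0.6, array([-0.2,  0.6, -2.2]), 0.554) [-0.006  0.06   0.022]
[-0.02  0.   -1.  ]
```

Emit:
{"name": "send_rows", "arguments": {
  "commands": [
    {"delta_pos": [0,1.5,0],"yaw": 0},
    {"delta_pos": [0,2.5,0],"yaw": 0},
    {"delta_pos": [0,3,0],"yaw": 0},
    {"delta_pos": [0,3,0],"yaw": 0},
    {"delta_pos": [0,3,0],"yaw": 0},
    {"delta_pos": [0,3,0],"yaw": 0},
    {"delta_pos": [0,3,0],"yaw": 0},
    {"delta_pos": [0,2.5,0],"yaw": 0},
    {"delta_pos": [0,1.5,0],"yaw": 0},
    {"delta_pos": [0,0,0],"yaw": 0}
  ]
}}

```text
t: 30.2
tcp_pos: [0.4334, 0.2786, 0.2073]
tool_rot: [1.0, -0.005, -0.017, -0.0]
force: [-0.2, -0.3, -2.3]
finger_gap: 0.557
```

```bash
python3 - <<'E'
from h import *
wr('w14.png'); print(R.from_quat(manip.sense()['tool_rot']).as_matrix()[:,:3].round(3).tolist(),manip.sense()['q'].round(2))
E
```

```text
grey [[285, 176, 62, 50, 2181]]
or [[284, 60, 64, 68, 3514], [262, 226, 111, 106, 10224]] (30.25, array([0.4333, 0.278 , 0.2073]), -0.6, array([ 0.2,  0.6, -2.7]), 0.553) [-0.026  0.044 -0.011]
[[0.999, -0.01, -0.034], [-0.01, -1.0, 0.001], [-0.034, -0.0, -0.999]] [0.35 0.38 1.68 0.01 1.12 1.92]
```

```bash
python3 - <<'E'
from h import *
m,W=cam('wrist'); z=pose()[1][2]
for p in((285,176),(347,176)): print('foot far corner',ray(m,W,*p,z-.0544).round(4))
im=cv2.imread('pics/w14.png'); h=cv2.cvtColor(im,cv2.COLOR_BGR2HSV); o=cv2.inRange(h,(5,140,90),(20,255,255)); o[140:]=0; o[:,:250]=0; o[:,400:]=0
k=cv2.findNonZero(o); P=np.array([ray(m,W,*p[0],.124)[:2]*1000 for p in k],np.float32); print('mate',cv2.minAreaRect(P),P.min(0),P.max(0))
# predicted rim corners of box in image & gray profile along row through near wall
for x in(.3945,.5545): print([np.round(proj(m,W,(x,y,.095))) for y in(.241,.351)])
g=cv2.cvtColor(im,cv2.COLOR_BGR2GRAY)
for r in(150,): print(r,[(c,int(g[r,c])) for c in range(200,450,6)])
E
```

```text
foot far corner [0.4544 0.3019 0.1529]
foot far corner [0.454  0.2538 0.1529]
mate ((513.5039672851562, 278.6647033691406), (48.403175354003906, 48.51307678222656), 85.79066467285156) [488.1057  252.93558] [539.2742 303.9118]
[array([353., 217.]), array([245., 218.])]
[array([358.,  43.]), array([229.,  44.])]
150 [(200, 151), (206, 148), (212, 137), (218, 136), (224, 136), (230, 136), (236, 135), (242, 123), (248, 64), (254, 65), (260, 65), (266, 84), (272, 112), (278, 116), (284, 114), (290, 114), (296, 114), (302, 107), (308, 106), (314, 107), (320, 104), (326, 105), (332, 102), (338, 102), (344, 72), (350, 53), (356, 81), (362, 112), (368, 112), (374, 112), (380, 112), (386, 113), (392, 114), (398, 113), (404, 114), (410, 114), (416, 115), (422, 115), (428, 114), (434, 156), (440, 156), (446, 155)]
```

The held foot is at (0.430, 0.278). The mate is at x = 0.5135, exactly where the box fit puts the far cell, and the walls project as measured. I'll shift +0.6, +1.8 cm and start down.

Emit:
{"name": "send_rows", "arguments": {
  "commands": [
    {"delta_pos": [0.3,0.9,0],"yaw": 0},
    {"delta_pos": [0.3,0.9,0],"yaw": 0},
    {"delta_pos": [0,0,0],"yaw": 0},
    {"delta_pos": [0,0,-1],"yaw": 0},
    {"delta_pos": [0,0,-1],"yaw": 0},
    {"delta_pos": [0,0,0],"yaw": 0}
  ]
}}

```text
t: 31.0
tcp_pos: [0.4397, 0.2945, 0.1854]
tool_rot: [1.0, -0.007, -0.018, 0.001]
force: [-0.2, 0.3, -2.7]
finger_gap: 0.554
```

```bash
python3 - <<'E'
from h import *
wr('w15.png'); m,W=cam('wrist'); z=pose()[1][2]; print('foot x at row 176',ray(m,W,316,176,z-.0544).round(4),'->centre -0.024', R.from_quat(manip.sense()['tool_rot']).as_matrix()[:,2].round(3))
E
```

```text
grey [[285, 176, 62, 50, 2181]]
or [[302, 67, 70, 72, 4116], [262, 226, 111, 106, 10177]] (31.05, array([0.44  , 0.2947, 0.1858]), -0.8, array([ 0.2, -1.1, -2.9]), 0.55) [ 0.001  0.051 -0.023]
foot x at row 176 [0.4609 0.2944 0.1314] ->centre -0.024 [-0.034 -0.001 -0.999]
```

Emit:
{"name": "send_rows", "arguments": {
  "commands": [
    {"delta_pos": [0,0,-1],"yaw": 0},
    {"delta_pos": [0,0,-1.2],"yaw": 0},
    {"delta_pos": [0,0,-1.2],"yaw": 0},
    {"delta_pos": [0,0,0],"yaw": 0}
  ]
}}

```text
t: 31.55
tcp_pos: [0.4399, 0.2945, 0.1493]
tool_rot: [1.0, -0.007, -0.017, 0.0]
force: [-0.0, -0.7, -2.0]
finger_gap: 0.552
```

Emit:
{"name": "send_rows", "arguments": {
  "commands": [
    {"delta_pos": [0,0,-1],"yaw": 0},
    {"delta_pos": [0,0,-1.2],"yaw": 0},
    {"delta_pos": [0,0,-1.2],"yaw": 0},
    {"delta_pos": [0,0,-1.2],"yaw": 0},
    {"delta_pos": [0,0,-1],"yaw": 0},
    {"delta_pos": [0,0,0],"yaw": 0}
  ]
}}

```text
t: 32.3
tcp_pos: [0.44, 0.2946, 0.089]
tool_rot: [1.0, -0.007, -0.017, 0.0]
force: [-0.5, -0.3, -2.0]
finger_gap: 0.552
```

Emit:
{"name": "send_rows", "arguments": {
  "commands": [
    {"delta_pos": [0,0,-0.6],"yaw": 0},
    {"delta_pos": [0,0,-0.5],"yaw": 0},
    {"delta_pos": [0,0,-0.4],"yaw": 0},
    {"delta_pos": [0,0,0],"yaw": 0}
  ]
}}

```text
t: 32.8
tcp_pos: [0.4409, 0.2949, 0.0737]
tool_rot: [1.0, -0.007, -0.016, 0.0]
force: [-0.1, 0.3, -1.7]
finger_gap: 0.556
```

Emit:
{"name": "send_rows", "arguments": {
  "commands": [
    {"delta_pos": [0,0,-0.2],"yaw": 0},
    {"delta_pos": [0,0,-0.2],"yaw": 0},
    {"delta_pos": [0,0,0],"yaw": 0}
  ]
}}

```text
t: 33.17
tcp_pos: [0.4412, 0.2951, 0.0698]
tool_rot: [1.0, -0.007, -0.016, -0.0]
force: [-0.4, -0.6, -3.2]
finger_gap: 0.553
```

Emit:
{"name": "send_rows", "arguments": {
  "commands": [
    {"delta_pos": [0,0,-0.2],"yaw": 0},
    {"delta_pos": [0,0,-0.1],"yaw": 0},
    {"delta_pos": [0,0,0],"yaw": 0}
  ]
}}

```text
t: 33.55
tcp_pos: [0.4417, 0.2954, 0.0687]
tool_rot: [1.0, -0.007, -0.015, -0.0]
force: [-0.3, 0.7, -2.6]
finger_gap: 0.553
```

Emit:
{"name": "send_rows", "arguments": {
  "commands": [
    {"delta_pos": [0,0,-0.2],"yaw": 0},
    {"delta_pos": [0,0,-0.1],"yaw": 0},
    {"delta_pos": [0,0,0],"yaw": 0}
  ]
}}

```text
t: 33.92
tcp_pos: [0.442, 0.2955, 0.0686]
tool_rot: [1.0, -0.007, -0.015, -0.001]
force: [0.1, 0.1, -2.2]
finger_gap: 0.55
```

Emit:
{"name": "send_rows", "arguments": {
  "commands": [
    {"delta_pos": [0,0,-0.3],"yaw": 0},
    {"delta_pos": [0,0,-0.3],"yaw": 0}
  ]
}}

```text
t: 34.17
tcp_pos: [0.4427, 0.2959, 0.0683]
tool_rot: [1.0, -0.006, -0.014, -0.001]
force: [-5.2, -2.5, 27.0]
finger_gap: 0.551
```

Solid contact with the cell floor, at the expected height. I'll relax, release gently, and open only a little because of the walls.

Emit:
{"name": "send_rows", "arguments": {
  "commands": [
    {"delta_pos": [0,0,0.1],"yaw": 0},
    {"delta_pos": [0,0,0],"yaw": 0}
  ],
  "grip": -0.11
}}

```text
t: 34.42
tcp_pos: [0.4432, 0.2962, 0.0697]
tool_rot: [1.0, -0.006, -0.013, -0.001]
force: [0.6, 0.0, -2.7]
finger_gap: 0.551
```

Emit:
{"name": "send_rows", "arguments": {
  "commands": [
    {"delta_pos": [0,0,0],"yaw": 0},
    {"delta_pos": [0,0,0],"yaw": 0},
    {"delta_pos": [0,0,0],"yaw": 0},
    {"delta_pos": [0,0,0],"yaw": 0}
  ],
  "grip": -0.35
}}

```text
t: 34.92
tcp_pos: [0.4433, 0.2962, 0.0685]
tool_rot: [1.0, -0.006, -0.013, -0.001]
force: [0.1, -0.1, -0.4]
finger_gap: 0.672
```

```bash
python3 -c "
from h import *
up('w16.png'); wr()"
```

```text
(34.975, array([0.4434, 0.2962, 0.0686]), -0.7, array([-1.1, -0.1,  0. ]), 0.675) [261, 242, 110, 91, 8241] ctr@.128 [0.4438 0.2961 0.128 ] sides 0.0458 0.047 ang -90.7
grey [[286, 197, 60, 30, 960]]
or [[292, 51, 108, 138, 12476], [260, 227, 112, 105, 10039]] (35.025, array([0.4433, 0.2962, 0.0686]), -0.7, array([-0.4, -0.2,  0.2]), 0.675) [-0.006  0.028  0.051]
```

Released; it stands. Retreat straight up, slowly at first.

Emit:
{"name": "send_rows", "arguments": {
  "commands": [
    {"delta_pos": [0,0,0.8],"yaw": 0},
    {"delta_pos": [0,0,1.2],"yaw": 0},
    {"delta_pos": [0,0,1.5],"yaw": 0},
    {"delta_pos": [0,0,2],"yaw": 0},
    {"delta_pos": [0,0,2.5],"yaw": 0},
    {"delta_pos": [0,0,2.5],"yaw": 0},
    {"delta_pos": [0,0,2.5],"yaw": 0},
    {"delta_pos": [0,0,0],"yaw": 0},
    {"delta_pos": [0,0,0],"yaw": 0}
  ]
}}

```text
t: 36.15
tcp_pos: [0.4437, 0.2964, 0.21]
tool_rot: [1.0, -0.006, -0.01, -0.002]
force: [-0.2, -0.2, -1.5]
finger_gap: 0.672
```

```bash
python3 - <<'E'
from h import *
im,m,W=shot('wrist','w17.png'); print(pose()); h=cv2.cvtColor(im,cv2.COLOR_BGR2HSV)
o=cv2.inRange(h,(5,140,90),(20,255,255)); print('pred free cap',np.round(proj(m,W,(.441,.295,.124))),'mate',np.round(proj(m,W,(.5135,.279,.124))))
n,l,st,ce=cv2.connectedComponentsWithStats(cv2.morphologyEx(o,2,np.ones((3,3))))
for j in range(1,n):
    if st[j,4]>800:
        P=np.array([ray(m,W,*p[0],.124)[:2]*1000 for p in cv2.findNonZero((l==j).astype(np.uint8))],np.float32); print(st[j].tolist(),cv2.minAreaRect(P))
s=shot('scene','s17.png')[0]; s0=cv2.imread('pics/scene0.png')
d=(cv2.absdiff(s,s0).max(2)>60).astype(np.uint8); n,l,st,ce=cv2.connectedComponentsWithStats(cv2.morphologyEx(d,2,np.ones((3,3)))); print('scene changes',[x.tolist() for x in st[1:] if x[4]>40])
E
```

```text
(36.2, array([0.4438, 0.2965, 0.21  ]), -0.7, array([ 0.2,  0.4, -0. ]), 0.674)
pred free cap [318. 193.] mate [337. 109.]
[306, 77, 63, 64, 3314] ((513.315673828125, 279.3857116699219), (49.01345443725586, 48.88568878173828), 85.85755157470703)
[290, 165, 55, 54, 2648] ((442.14471435546875, 295.9359130859375), (48.785987854003906, 49.9066276550293), 89.40635681152344)
scene changes [[185, 0, 31, 18, 375], [428, 15, 33, 29, 539], [263, 32, 41, 64, 1791], [418, 33, 38, 38, 546], [201, 44, 21, 20, 253], [402, 64, 25, 32, 432], [429, 73, 13, 15, 97], [4, 98, 20, 28, 236], [398, 124, 24, 18, 272], [412, 146, 10, 9, 58], [302, 196, 10, 10, 67], [357, 210, 9, 7, 43], [203, 214, 16, 9, 81], [175, 225, 43, 37, 512], [443, 224, 23, 16, 149]]
```

```bash
python3 - <<'E'
from h import *
a=cv2.imread('pics/scene0.png');b=cv2.imread('pics/s17.png')
for i in(a,b):
    h=cv2.cvtColor(i,cv2.COLOR_BGR2HSV); g=((h[...,1]<70)&(h[...,2]>70)).astype(np.uint8)[200:255,425:500]
    n,l,st,ce=cv2.connectedComponentsWithStats(g); print([x.tolist() for x in st[1:] if x[4]>20], i[228:240:3,446:462:5].tolist())
    hb=cv2.inRange(h,(105,100,40),(125,255,255))[210:300,250:420]; n,l,st,ce=cv2.connectedComponentsWithStats(hb); print('blue',[x.tolist() for x in st[1:] if x[4]>40])
E
```

```text
[[8, 7, 55, 42, 504]] [[[60, 116, 178], [49, 108, 175], [187, 198, 197], [180, 192, 193]], [[52, 108, 172], [193, 202, 200], [182, 192, 193], [95, 105, 112]], [[193, 202, 198], [182, 191, 193], [137, 142, 144], [56, 106, 165]], [[181, 192, 191], [166, 176, 174], [54, 107, 166], [53, 105, 162]]]
blue [[133, 13, 31, 25, 396], [10, 50, 8, 20, 143]]
[[8, 7, 56, 42, 502]] [[[41, 77, 118], [39, 75, 118], [122, 128, 129], [118, 124, 125]], [[40, 75, 116], [125, 130, 129], [119, 126, 128], [94, 104, 114]], [[123, 129, 127], [118, 124, 127], [107, 112, 116], [40, 73, 109]], [[120, 126, 127], [125, 130, 129], [36, 72, 110], [42, 73, 109]]]
blue [[133, 13, 31, 28, 457], [10, 50, 8, 20, 128]]
```

The spanner and the blue units are where they were; the change by the spanner is only the arm's shadow. Handing in.

```bash
python3 -c "
from h import *
print(manip.sign_off(), pose())"
```

```text
the job is handed in; nothing more can be done
the job is handed in; nothing more can be done
```

The job is done and handed in at about 36 s on the robot's clock, within the 54 s limit. The orange unit now stands upright, cap up, in the box's near cell.

**What I did:** The box held an orange unit, so I picked the orange one. I turned it upright by letting the foot swing down in a slackened grip. It then stood by itself on the right-hand check plate for about 1.5 s. I took it again by the cap, lowered it into the cell until it touched the floor, released it and backed off.

**Last checks:**
- **Placed unit:** the cap measures 49 x 50 mm at the height for a unit standing on the cell floor. It is centred at (0.442, 0.296), inside the cell.
- **Unit already in the box:** it has not moved.
- **Spanner and blue units:** they are where they started. The one change near the spanner was the arm's shadow.

**What went wrong or disagreed:**
- **Failed grasps:** two coil grasps on the lying unit slipped off the top. One regrasp above the plate closed on air, and the unit stayed standing. The fingertips act about 30 mm behind the reported TCP.
- **Contact force:** the last push onto the cell floor read 27 N at the wrist for a moment, below the limits.
- **Last look:** the final checks were measured from images rather than viewed, because my picture views were used up.

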